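# Gather the lens barrels in the tray's yellow corner

### The arm

A 6-joint arm with a two-finger parallel gripper is mounted at the origin on the work surface. World frame = base frame: x ahead of the robot, y to its left, z up, the work surface at z = 0. Lengths are in mm, angles in rad, forces in N, time in s.
With the tool pointing down it reaches from about 300 to 775 mm from the base axis. Payload 14.6 kg.
Tool frame: the origin (TCP) lies midway between the tips of the shut fingers; the grasp point (between the pads) lies 19 mm behind it (manip.grip_point_offset is the distance from the TCP to the grasp point, in mm); x points along the fingers, z is the direction in which the jaws open and shut, and the axes are right-handed (so a half turn about x gives the same grasp; the last joint's range is limited). The gripper opens to 94 mm and grips with 3 to 60 N. Pads are 16 mm wide; open, the fingers measure 119 mm over their backs; the gripper's body (75 mm by 177 mm) begins 78 mm behind the grasp point.
Start: joints at [1.066, 0.3, 1.521, -0, 1.321, -0.067], TCP at [233.167, 498.118, 171.546] pointing down, gripper open.
Joint ranges: [-3.03, 3.03], [-0.79, 2.21], [0.23, 2.52], [-1.04, 4.18], [0, 3.07], [-2.55, 2.55]. Speed limits (rad/s): [2.22, 2.22, 2.57, 3.14, 3.14, 3.14].

### API

Orientations are given as [roll, pitch, yaw] about the fixed x, y, z axes, in that order (R = Rz(yaw) Ry(pitch) Rx(roll)).
In Python, from cell import manip, camera, calibration, order gives the robot as it stands.
- The arm moves only by the tool jog_arm, never from a script. Its arguments are lists of equal length, an entry for each row: "turn": the turn, a rotation vector about the tool's x, y, z in degrees, a list of three; "dp": the shift along the tool's x, y, z in cm, a list of three; "gripper": the closure, from 0 (fully open) to 1 (shut). In form: {"turn": [[ax, ay, az], ...], "dp": [[tx, ty, tz], ...], "gripper": [gripper, ...]}. A call has 1 to 8 rows; each row shifts and turns the pose as measured when the row begins, along the tool's axes as they then stand; what a row does not reach is not made up. A row lasts 1/8 s, in which the tool goes at most 62.5 mm and 10.7 degrees, less where a joint would pass 70% of its speed; a pose out of reach is approached as far as the arm can. A call is refused whole if a number of a shift passes 6.25 or a number of a turn 10.7, either way. A call with a gripper value outside its range is refused whole. The fingers move at their own pace and stop on an object; "grip_force" is the grip in N (left out, the last holds). Time passes only in rows, so rows that do not move let the fingers close. It gives the time, the measured TCP pose, the force and the opening at its end, in the units of the state.
- manip.read_state(): the state, without advancing time (a new reading comes with each control period).
- camera(name): name is "scene" or "top" or "wrist"; returns (picture, depth): 400x640x3 uint8, red, green, blue; 400x640 float32, mm along the optical axis (not along the pixel's ray), 0 where there is no reading.
- calibration(name): a dict with "K" (3x3 intrinsics, pixels), "world_from_camera" (4x4, takes a point from camera to world coordinates). Camera axes: x right, y down, z forward; pixel columns grow to the right and rows downward; lengths in mm; the calibration is good to about 2 mm. The wrist camera is an equidistant fisheye: a pixel r from the principal point sees the ray r / f radians off the axis. A picture is of the moment at which its call begins: read the wrist's pose just before it. calibration takes no time and is no camera call; for the wrist camera it gives the pose at the moment of the call.
- order.sign_off(): hands the job in, once; it reports no verdict.
The state is a dict: "clock": time; "joints": joint angles; "qd": joint speeds; "effort": joint torques, N m; "eef_pos": TCP position; "eef_rot": TCP orientation; "wrist_force": force on the tool from outside, world axes, zero at the start; "moment": the same for the moment, N m; "finger_gap": finger opening in mm.
Only numpy, scipy, OpenCV 4.12 (cv2) and the standard library are available. Lean on these libraries where they do the work, as an engineer would, in place of code of your own. Each camera call takes 0.05 s, during which the arm holds its last target.

### The job

Set the stray brass lens barrel down in the parts tray with the other three, while the tray stands on the bench. Then pick the tray up by its white handle and tip it until all four barrels have slid together into the yellow corner, without knocking the camera, the wire spool or the screwdriver. Finish while still holding the tray freely in the air, clear of the bench and everything on it, tipped and still, with the barrels resting in that corner.

Things in the scene. Friction and masses are not known exactly. Their poses are not given: they have to be found in the camera images.
- tray: Loose shallow open tray, dark teal slick plastic, 300 g. Outside 240 (its x) by 170 (its y) mm, 36 high; walls and floor 5 mm. A white handle bar, 14 wide and 14 high, bridges it along x at y = 0 from end wall to end wall, 51 to 65 mm above the bench; barrels pass beneath. The +x, +y corner is yellow inside (60 mm square on the floor) and out. Origin: centre of the underside, z up. Any yaw.
- tray_grip (a point): Middle of the white handle bar, 58 mm above the tray's underside, the place to grip (across the bar, along the tray's y); it is above the empty tray's centre of mass. Same axes as the tray.
- yellow_corner (a point): The inner corner of the tray at the yellow end, at floor level: 115 mm along the tray's +x, 80 mm along +y and 5 mm above its underside. Same axes as the tray. Barrels begin to slide on the tray floor (friction about 0.2) at about 10 to 15 degrees of tip; about 35 degrees straight towards this corner brings them home.
- corner_x (a point): The inner corner of the tray at +x, -y (115 and -80 mm), at floor level, 5 mm above its underside; plain teal.
- corner_y (a point): The inner corner of the tray at -x, +y (-115 and 80 mm), at floor level, 5 mm above its underside; plain teal.
- stray_mid (a point): Brass, black-banded lens barrel, a plain upright cylinder 24 mm across and 26 mm high, 30 g, with polished sides and flat ends; at the start it stands alone on the bench, to one side of the tray. The point is its centre, 13 mm above its underside.
- barrel_a_mid (a point): Silver, black-banded lens barrel, a plain upright cylinder 24 mm across and 20 mm high, 30 g, with polished sides and flat ends; it starts standing in the tray, in the half away from the yellow end (tray x -95 to -30 mm), near the -y wall. The point is its centre, 10 mm above its underside.
- barrel_b_mid (a point): Black, silver-banded lens barrel, a plain upright cylinder 24 mm across and 24 mm high, 30 g, with polished sides and flat ends; it starts standing in the tray in the same half, under the handle bar. The point is its centre, 12 mm above its underside.
- barrel_c_mid (a point): Silver, orange-banded lens barrel, a plain upright cylinder 24 mm across and 20 mm high, 30 g, with polished sides and flat ends; it starts standing in the tray in the same half, near the +y wall. The point is its centre, 10 mm above its underside.
- camera: Bystander, to be left alone: black and silver camera with a stub lens, 130 mm wide, 75 mm deep with its lens, 95 mm high, standing beyond the work. Origin: under its body.
- spool: Bystander, to be left alone: white wire spool standing on its flange, 68 mm across, 42 mm high. Origin: centre of its underside.
- driver: Bystander, to be left alone: orange-handled screwdriver lying on the bench, about 200 mm long. Its handle points along its -x; origin under its middle.
Not all that is in view belongs to the job. What is shaped like the part that bears barrel_b_mid but turquoise is not meant.

How it is judged:
By the outcome, as a careful person would: the job done as asked, in the order asked, and still so for the second after the job is handed in, while the arm keeps its last pose, push and grip.
It also fails if it takes over 58 s, if anything falls off the work surface, if the arm or the gripper's body presses on something with over 40 N, if the wrist force passes 120 N, or if a joint passes its speed limit or range.

## Working session

There is one attempt and no reset: what is moved stays moved. The work goes in short steps, Python scripts to look and compute and a tool call to move; the robot and the scene stay as the last step left them, time stands still between calls to the robot, and variables do not carry over. Pictures are saved under pics/ and viewed, and the job is handed in when it is done.

Besides the shell and the picture viewer there is one more tool, called after ">>>" as a command line: name --argument value ..., lists and objects as JSON in quotes. jog_arm: Moves the arm, as the interface text tells. Its arguments: {"type":"object","properties":{"turn":{"type":"array","items":{"type":"array","items":{"type":"number"}}},"dp":{"type":"array","items":{"type":"array","items":{"type":"number"}}},"gripper":{"type":"array","items":{"type":"number"}},"grip_force":{"type":"number"}},"required":["turn","dp","gripper"]}

```bash
ls; mkdir -p pics; python3 - <<'E'
from cell import manip,camera,calibration
import cv2,numpy as np
for n in ["scene","top"]:
    p,d=camera(n); np.savez(f"{n}0.npz",p=p,d=d); c=calibration(n); print(n,c["K"].tolist(),np.round(c["world_from_camera"],3).tolist())
    cv2.imwrite(f"pics/{n}0.png",p[:,:,::-1])
print(manip.read_state())
E
```

```text
pics
scene [[372.64718106824404, 0.0, 317.74486744194564], [0.0, 372.64718106824404, 200.56886333663059], [0.0, 0.0, 1.0]] [[-0.717, 0.427, -0.551, 1094.322], [0.697, 0.415, -0.585, 598.468], [-0.021, -0.803, -0.595, 636.035], [0.0, 0.0, 0.0, 1.0]]
top [[379.78640711007523, 0.0, 316.71898553787105], [0.0, 379.78640711007523, 201.50048431176853], [0.0, 0.0, 1.0]] [[0.014, -0.989, 0.147, 445.173], [-1.0, -0.014, 0.004, 24.891], [-0.001, -0.147, -0.989, 1040.453], [0.0, 0.0, 0.0, 1.0]]
{'clock': 0.1, 'joints': array([ 1.06640540e+00,  3.00426066e-01,  1.52151306e+00, -2.88885404e-06,
        1.32070939e+00, -6.65903394e-02]), 'qd': array([ 0.00082013, -0.00127226, -0.00322999,  0.00016035, -0.00073808,
       -0.00122045]), 'effort': array([ 1.68034916e-03, -5.32648158e+01, -3.53279579e+01,  7.08686910e-02,
        2.36207078e-02, -2.61178923e-05]), 'eef_pos': array([233.03849141, 497.88932645, 171.03982923]), 'eef_rot': array([ 3.0776525 ,  1.56974046, -2.07253636]), 'wrist_force': array([-0.38750899,  0.44833769,  0.33452717]), 'moment': array([-0.01995686,  0.00424078,  0.03997606]), 'finger_gap': 93.77137700152731}
```

View pics/scene0.png

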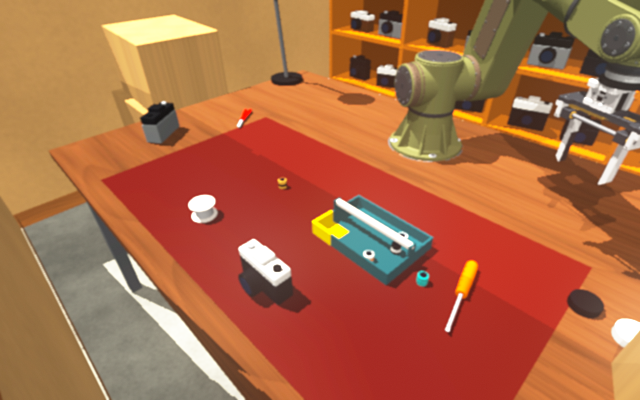

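View pics/top0.png

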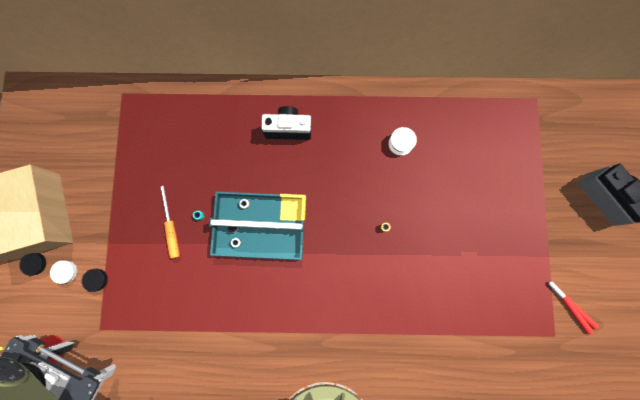

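The top view shows the tray at about (258,227) with its yellow corner at (293,207). The brass barrel is at (386,227), and the turquoise decoy at (198,215). The spool is at (402,141), the camera at (287,124) and the driver at (170,225).

```bash
cat > h.py <<'E'
import numpy as np,cv2
from cell import manip,camera,calibration
def ray(n,u,v,cal=None):
    c=cal or calibration(n);K=c["K"];T=c["world_from_camera"]
    K=np.array(K);T=np.array(T)
    x=(u-K[0,2])/K[0,0];y=(v-K[1,2])/K[1,1]
    if n=="wrist":
        r=np.hypot(x,y);d=np.array([x/r*np.sin(r),y/r*np.sin(r),np.cos(r)]) if r>1e-9 else np.array([0,0,1.])
    else: d=np.array([x,y,1.])
    return T[:3,3],T[:3,:3]@d
def onz(n,u,v,z,cal=None):
    o,d=ray(n,u,v,cal);return o+d*(z-o[2])/d[2]
def proj(n,P,cal=None):
    c=cal or calibration(n);K=np.array(c["K"]);T=np.array(c["world_from_camera"])
    p=T[:3,:3].T@(np.asarray(P,float)-T[:3,3])
    if n=="wrist":
        r=np.hypot(p[0],p[1]);th=np.arctan2(r,p[2]);q=p[:2]/max(r,1e-9)*th
    else:q=p[:2]/p[2]
    return np.array([K[0,0]*q[0]+K[0,2],K[1,1]*q[1]+K[1,2]])
def pts(n,d,m,cal=None):
    v,u=np.nonzero(m&(d>0));c=cal or calibration(n);K=np.array(c["K"]);T=np.array(c["world_from_camera"])
    z=d[v,u];P=np.c_[(u-K[0,2])/K[0,0]*z,(v-K[1,2])/K[1,1]*z,z]
    return P@T[:3,:3].T+T[:3,3]
E
python3 - <<'E'
from h import *
for n in ["top","scene"]:
    D=np.load(n+"0.npz");p,d=D["p"],D["d"];hsv=cv2.cvtColor(p,cv2.COLOR_RGB2HSV)
    def show(name,m):
        nn,l,s,c=cv2.connectedComponentsWithStats(m.astype(np.uint8))
        for i in range(1,nn):
            if s[i,4]>15 :
                q=pts(n,d,l==i); print(n,name,s[i],np.round(c[i],1),np.round(np.median(q,0)) if len(q) else "", np.round(q.min(0)) if len(q) else "", np.round(q.max(0)) if len(q) else "")
    H,S,V=[hsv[:,:,i].astype(int) for i in range(3)]
    roi=np.zeros(H.shape,bool)
    if n=="top": roi[95:335,105:550]=1
    else: roi[120:340,100:580]=1
    show("teal",(H>80)&(H<105)&(S>90)&roi)
    show("yellow",(H>17)&(H<34)&(S>140)&(V>70)&roi)
    show("white",(S<60)&(V>150)&roi)
E
cd pics; python3 -c "
import cv2
a=cv2.imread('top0.png')[180:270,150:420];cv2.imwrite('t_crop.png',cv2.resize(a,(800,267),interpolation=cv2.INTER_CUBIC))
a=cv2.imread('scene0.png')[170:300,180:440];cv2.imwrite('s_crop.png',cv2.resize(a,(780,390),interpolation=cv2.INTER_CUBIC))"
```

```text
top teal [ 211  192   82   30 1658] [247.2 206.8] [581. 215.   5.] [543.  95.  -2.] [618. 303.  66.]
top teal [193 211  11   9  71] [198.  215.1] [555. 347.  23.] [545. 339.  -2.] [568. 369.  28.]
top teal [ 210  225   93   34 2518] [257.9 242.5] [485. 183.   5.] [444.  65.  -1.] [528. 306.  66.]
top yellow [304 195   2  25  25] [304.6 207. ] [584.  61.   3.] [551.  61.  -4.] [618.  63.  32.]
top yellow [281 196  22  24 202] [295.3 204.8] [597.  82.   6.] [547.  68.   0.] [609. 126.  41.]
top yellow [167 221  11  36 178] [171.3 238.6] [493. 417.  23.] [445. 398.  15.] [539. 430.  29.]
top white [262 114  49  18 765] [286.8 122.2] [797. 109.  83.] [777.  49.  -3.] [853. 176.  97.]
top white [389 127  28  29 597] [402.2 140.7] [ 766. -203.   42.] [ 735. -251.   -2.] [ 819. -171.   47.]
top white [161 186   9  35 108] [164.8 202.8] [590. 445.  14.] [541. 431.  -5.] [638. 463.  19.]
top white [239 199  11  10  61] [244.1 203.3] [590. 225.  23.] [577. 215.   3.] [604. 243.  28.]
top white [210 219  93  10 579] [256.1 223.7] [531. 184.  64.] [521.  65.  -1.] [548. 303.  70.]
top white [230
[... 1754 characters left out ...]
 47 1200] [264.1 261.4] [806. 128.  82.] [727. -31.  -1.] [822. 179.  96.]
scene white [390 247  12   6  35] [395.  250.1] [532. 262.  16.] [509. 243.   5.] [535. 269.  22.]
scene white [363 250  12  12  88] [368.5 254.3] [592. 230.  25.] [559. 202.   3.] [614. 254.  37.]
scene white [128 254  29  37 276] [141.2 274.8] [ 861. -914. -748.] [  845. -1146.  -759.] [975. -75. -24.]
scene white [ 102  259   95   81 1560] [153.4 309. ] [ 914. -652. -749.] [  845. -1175.  -759.] [975. 103. -24.]
scene white [106 288   6   5  16] [108.6 290.1] [1011. -964. -749.] [1003. -983. -753.] [1018. -945. -744.]
scene white [445 293  17  39 175] [453.1 313.1] [592. 446.  15.] [536. 429.  -1.] [636. 460.  18.]
```

View pics/t_crop.png

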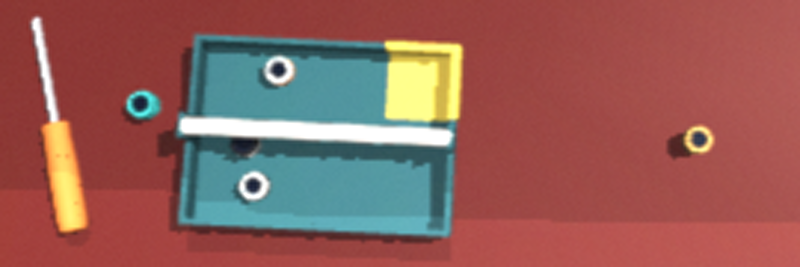

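View pics/s_crop.png

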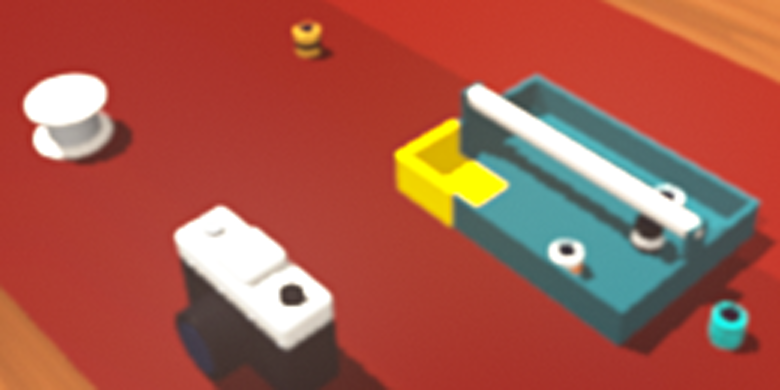

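The crops show all four barrels, with A at crop (253,185) on the −y side, C at (279,70) on the +y side and B under the bar. Next I measure the bar axis and the stray precisely.

```bash
python3 - <<'E'
from h import *
D=np.load("top0.npz");p,d=D["p"],D["d"];hsv=cv2.cvtColor(p,cv2.COLOR_RGB2HSV);H,S,V=[hsv[:,:,i].astype(int) for i in range(3)]
m=(S<60)&(V>150);n,l,s,c=cv2.connectedComponentsWithStats(m.astype(np.uint8))
i=l[223,256];(cx,cy),wh,a=cv2.minAreaRect(np.argwhere(l==i)[:,::-1].astype(np.float32));print(cx,cy,wh,a)
g=np.array([onz("top",u,v,65) for v,u in np.argwhere(l==i)]);
mid=(g.min(0)+g.max(0))/2; w,vv=np.linalg.eigh(np.cov((g-g.mean(0))[:,:2].T));ax=vv[:,1];ax=ax*(-np.sign(ax[1]));t=(g[:,:2]-g[:,:2].mean(0))@ax
print("bar mean",g.mean(0),"yaw",np.degrees(np.arctan2(ax[1],ax[0])),"len",np.ptp(t),"mid",g[:,:2].mean(0)+ax*(t.max()+t.min())/2)
# rim outline
mt=(((H>80)&(H<105)&(S>90))|((H>17)&(H<34)&(S>100)&(V>70))|m);mt[:185]=0;mt[266:]=0;mt[:,:206]=0;mt[:,312:]=0
print(cv2.minAreaRect(np.argwhere(mt)[:,::-1].astype(np.float32)), [np.round(onz("top",u,v,36)) for u,v in cv2.boxPoints(cv2.minAreaRect(np.argwhere(mt)[:,::-1].astype(np.float32)))])
# stray
sub=hsv[219:236,376:396]
r=(H>14)&(H<34)&(S>60)&(V>90);r[:218]=0;r[237:]=0;r[:,:374]=0;r[:,398:]=0
q=np.argwhere(r);print("stray px",q.min(0),q.max(0),q.mean(0),onz("top",(q[:,1].min()+q[:,1].max())/2,(q[:,0].min()+q[:,0].max())/2,26))
P=pts("top",d,np.pad(np.ones((24,30),bool),((215,400-239),(370,640-400))));P=P[P[:,2]>15];print(P.min(0),P.max(0),P.mean(0),len(P))
D=np.load("scene0.npz");d=D["d"]
mm=np.zeros(d.shape,bool);mm[170:195,270:295]=1
P=pts("scene",d,mm);P=P[P[:,2]>8];print(P.min(0),P.max(0),np.median(P,0),len(P)); print(onz("scene",282,179,26),onz("scene",282,188,0))
for nm,u,v,z in [("a",235.3,242.4,25),("c",244.1,203.3,25)]:print(nm,onz("top",u,v,z))
print(manip.read_state()["eef_rot"])
E
```

```text
255.98756408691406 223.76132202148438 (92.13370513916016, 6.563991069793701) 2.726310968399048
bar mean [530.55285381 183.56893615  65.        ] yaw -91.90341396164082 len 237.6185084146137 mid [530.56809395 184.02751985]
((257.2066345214844, 225.1219482421875), (94.61244201660156, 64.46568298339844), 1.6602823734283447) [array([447., 309.,  36.]), array([618., 313.,  36.]), array([614.,  59.,  36.]), array([443.,  61.,  36.])]
stray px [223 380] [231 390] [226.84210526 384.92982456] [ 530.02784867 -155.00744309   26.        ]
[ 519.60212479 -165.71723817   15.5417536 ] [ 540.91600187 -144.66317417   29.81834299] [ 530.52069599 -154.89324821   25.49145069] 65
[ 521.52319385 -168.39939738    8.2701359 ] [ 543.85640929 -141.08331525   29.66723369] [ 535.09317935 -150.31197493   22.86829636] 67
[ 528.21578317 -155.8132454    26.        ] [ 535.90721498 -149.72508547    0.        ]
a [483.34388648 243.57415613  25.        ]
c [588.76023832 224.63809163  25.        ]
[ 3.0776525   1.56974046 -2.07253636]
```

```bash
cat >> h.py <<'E'
from scipy.spatial.transform import Rotation as Ro
def Rt(s=None):
    s=s or manip.read_state(); return Ro.from_euler("xyz",s["eef_rot"]).as_matrix()
def plan(target,Rg=None,s=None):
    """target TCP, desired tool rot -> total rotvec deg (tool axes), and displacement cm in present tool axes"""
    s=s or manip.read_state();R=Rt(s);out=R.T@(np.array(target)-s["eef_pos"])/10
    rv=np.zeros(3) if Rg is None else np.degrees(Ro.from_matrix(R.T@Rg).as_rotvec())
    print("tcp",np.round(s["eef_pos"],1),"dp cm",np.round(out,2),"turn",np.round(rv,1),"F",np.round(s["wrist_force"],2),"gap",round(s["finger_gap"],1),"t",round(s["clock"],2),"q",np.round(s["joints"],2))
def down(jaw):  # jaw dir angle deg in world
    a=np.radians(jaw);z=np.array([np.cos(a),np.sin(a),0]);x=np.array([0,0,-1.]);return np.c_[x,np.cross(z,x),z]
E
python3 - <<'E'
from h import *
print(np.round(Rt(),3))
for j in (-91.8,88.2): plan([530,-155,130],down(j))
E
```

```text
[[-0.001 -0.906  0.424]
 [-0.001  0.424  0.906]
 [-1.     0.    -0.001]]
tcp [233.  497.9 171. ] dp cm [  4.15 -54.57 -46.54] turn [ 1.567e+02 -0.000e+00  1.000e-01] F [-0.39  0.45  0.33] gap 93.8 t 0.1 q [ 1.07  0.3   1.52 -0.    1.32 -0.07]
tcp [233.  497.9 171. ] dp cm [  4.15 -54.57 -46.54] turn [-23.3  -0.1  -0. ] F [-0.39  0.45  0.33] gap 93.8 t 0.1 q [ 1.07  0.3   1.52 -0.    1.32 -0.07]
```

>>> jog_arm --turn '[[0,0,0],[0,0,0],[0,0,0],[0,0,0],[0,0,0],[0,0,0],[0,0,0],[0,0,0]]' --dp '[[0,-3.6,-3.1],[0,-3.6,-3.1],[0,-3.6,-3.1],[0,-3.6,-3.1],[0,-3.6,-3.1],[0,-3.6,-3.1],[0,-3.6,-3.1],[0,-3.6,-3.1]]' --gripper '[0,0,0,0,0,0,0,0]'

```text
clock: 1.1
eef_pos: [391.0, 141.9, 169.5]
eef_rot: [2.916, 1.567, -2.229]
wrist_force: [1.3, -0.1, 0.5]
finger_gap: 94.0
```

```bash
python3 -c "
from h import *
plan([530.3,-155,130],down(88.2))"
```

```text
tcp [391.  141.9 169.5] dp cm [  4.01 -25.09 -21.1 ] turn [-23.   -0.2  -0.1] F [ 1.32 -0.13  0.52] gap 94.0 t 1.1 q [ 0.26  0.    1.87 -0.    1.27 -0.88]
```

>>> jog_arm --turn '[[0,0,0],[0,0,0],[0,0,0],[0,0,0],[0,0,0],[-8,0,0],[-8,0,0],[-7,0,0]]' --dp '[[0,-4.9,-4.1],[0,-4.9,-4.1],[0,-4.9,-4.1],[0,-4.9,-4.1],[0,-4.9,-4.1],[0,0,0],[0,0,0],[0,0,0]]' --gripper '[0.3,0.3,0.3,0.3,0.3,0.3,0.3,0.3]'

```text
clock: 2.1
eef_pos: [523.1, -146.1, 167.4]
eef_rot: [1.873, 1.564, -2.864]
wrist_force: [0.6, -0.3, 0.3]
finger_gap: 65.7
```

```bash
python3 - <<'E'
from h import *
plan([530.3,-155,130],down(88.2))
cal=calibration("wrist");p,d=camera("wrist")
np.savez("w1.npz",p=p,d=d,K=cal["K"],T=cal["world_from_camera"])
cv2.imwrite("pics/w1.png",p[:,:,::-1]); print(proj("wrist",[530.3,-155,26],cal),cal["K"],np.round(cal["world_from_camera"],2))
E
```

```text
tcp [ 523.1 -146.1  167.4] dp cm [ 3.74 -0.77 -0.87] turn [ 0.4 -0.1 -0.4] F [ 0.61 -0.34  0.33] gap 65.7 t 2.1 q [-0.34  0.29  1.54 -0.    1.31 -1.88]
[307.32818445 187.22309588] [[309.70691629   0.         314.03161306]
 [  0.         309.70691629 199.36095513]
 [  0.           0.           1.        ]] [[ 2.0000e-02  9.6000e-01  2.8000e-01  4.4047e+02]
 [ 1.0000e+00 -2.0000e-02 -1.0000e-02 -1.4474e+02]
 [-0.0000e+00  2.8000e-01 -9.6000e-01  3.8071e+02]
 [ 0.0000e+00  0.0000e+00  0.0000e+00  1.0000e+00]]
```

View pics/w1.png

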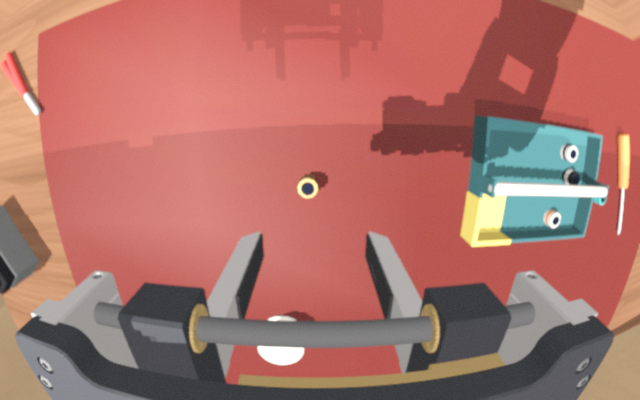

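The wrist view puts the stray's ring at (307,188), which matches the predicted (307,187). I'll descend now.

>>> jog_arm --turn '[[0.4,0,-0.4],[0,0,0],[0,0,0],[0,0,0],[0,0,0]]' --dp '[[3.5,-0.8,-0.9],[3,0,0],[3,0,0],[3,0,0],[0,0,0]]' --gripper '[0.3,0.3,0.3,0.3,0.3]'

```text
clock: 2.78
eef_pos: [530.7, -155.4, 38.6]
eef_rot: [-2.824, 1.569, -1.289]
wrist_force: [0.1, -0.1, 0.8]
finger_gap: 65.9
```

```bash
python3 -c "
from h import *
plan([530.3,-155,2.5],down(88.2))"
```

```text
tcp [ 530.7 -155.4   38.6] dp cm [3.61 0.04 0.05] turn [-0.2 -0.1  0. ] F [ 0.13 -0.09  0.81] gap 65.9 t 2.77 q [-0.35  0.45  1.65 -0.    1.04 -1.88]
```

>>> jog_arm --turn '[[0,0,0],[0,0,0],[0,0,0],[0,0,0],[0,0,0],[0,0,0],[0,0,0],[0,0,0]]' --dp '[[1.6,0,0],[1.6,0,0],[0.3,0,0],[0,0,0],[0,0,0],[0,0,0],[0,0,0],[0,0,0]]' --gripper '[0.3,0.3,0.3,0.5,0.8,0.8,0.8,0.8]' --grip_force 10

```text
clock: 3.78
eef_pos: [532.7, -156.1, 5.0]
eef_rot: [-2.118, 1.564, -0.584]
wrist_force: [0.1, -0.3, 0.3]
finger_gap: 20.6
```

```bash
python3 -c "
from h import *
plan([530.3,-155,2.5],down(88.2))"
```

```text
tcp [ 532.7 -156.1    5. ] dp cm [0.25 0.24 0.1 ] turn [-0.3 -0.2  0.3] F [ 0.06 -0.26  0.26] gap 20.6 t 3.77 q [-0.35  0.5   1.66 -0.    0.97 -1.88]
```

```bash
python3 - <<'E'
from h import *
p,d=camera("wrist")
cv2.imwrite("pics/w2.png",p[:,:,::-1])
print(proj("wrist",[530.3,-155,26]));plan([530.3,-155,2.5])
p,d=camera("scene");cv2.imwrite("pics/s2.png",cv2.resize(p[100:240,200:380,::-1],(720,560)))
E
```

```text
[316.55862746 232.91007674]
tcp [ 532.7 -156.1    5. ] dp cm [0.25 0.24 0.1 ] turn [0. 0. 0.] F [ 0.04  0.34 -0.33] gap 19.4 t 3.83 q [-0.35  0.5   1.66 -0.    0.97 -1.88]
```

View pics/w2.png

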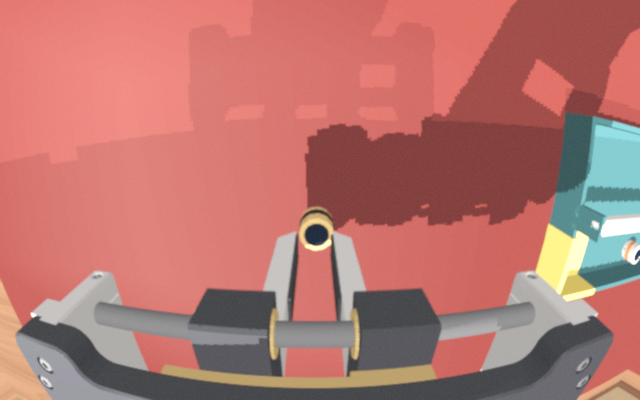

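View pics/s2.png

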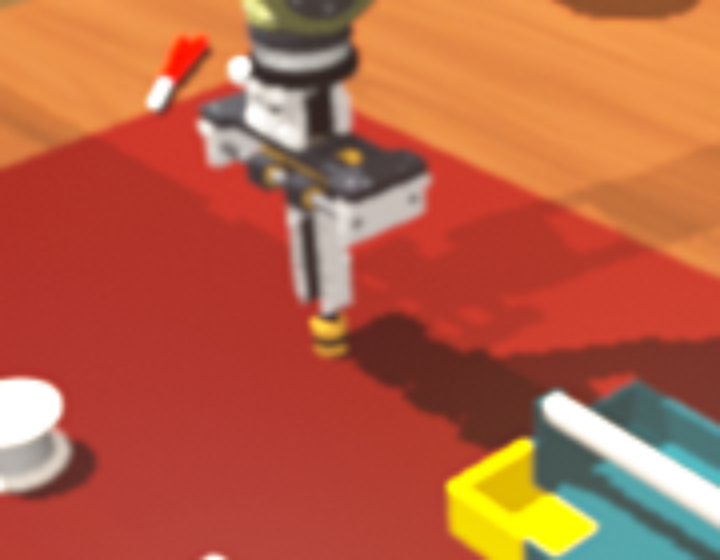

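```bash
python3 - <<'E'
from h import *
p=cv2.imread("pics/w2.png");cv2.imwrite("pics/w2z.png",cv2.resize(p[190:320,240:400],(800,650),interpolation=cv2.INTER_CUBIC)[:600])
s=manip.read_state();R=Rt()
for o in (0,-19,-40):
  for dz in (-10,10): print(o,dz,proj("wrist",s["eef_pos"]+R@np.array([o,0,dz])))
D=camera("wrist")[1]; 
print(np.round(D[225:250:3,290:345:4]))
E
```

```text
0 -10 [301.45774506 224.67476361]
0 10 [328.55459409 224.65796172]
-19 -10 [300.44167841 234.89332137]
-19 10 [329.82057701 234.87075622]
-40 -10 [299.11573982 248.34149351]
-40 10 [331.47365422 248.30953691]
[[233. 233. 234. 205. 204. 205. 205. 206. 204. 206. 207. 234. 232. 231.]
 [234. 234. 235. 207. 206. 206. 207. 206. 206. 207. 207. 233. 234. 234.]
 [234. 234. 234. 208. 207. 207. 206. 206. 205. 206. 207. 235. 234. 234.]
 [189. 189. 194. 208. 207. 207. 207. 207. 208. 208. 193. 188. 189. 236.]
 [187. 184. 190. 208. 208. 209. 208. 209. 207. 208. 190. 186. 185. 185.]
 [179. 181. 183. 209. 208. 209. 209. 209. 208. 210. 191. 180. 182. 180.]
 [176. 177. 181. 210. 209. 209. 210. 208. 209. 209. 182. 178. 179. 177.]
 [174. 172. 176. 239. 210. 210. 211. 211. 211. 239. 176. 173. 172. 173.]
 [169. 171. 176. 239. 239. 239. 211. 212. 239. 240. 175. 170. 171. 170.]]
```

View pics/w2z.png

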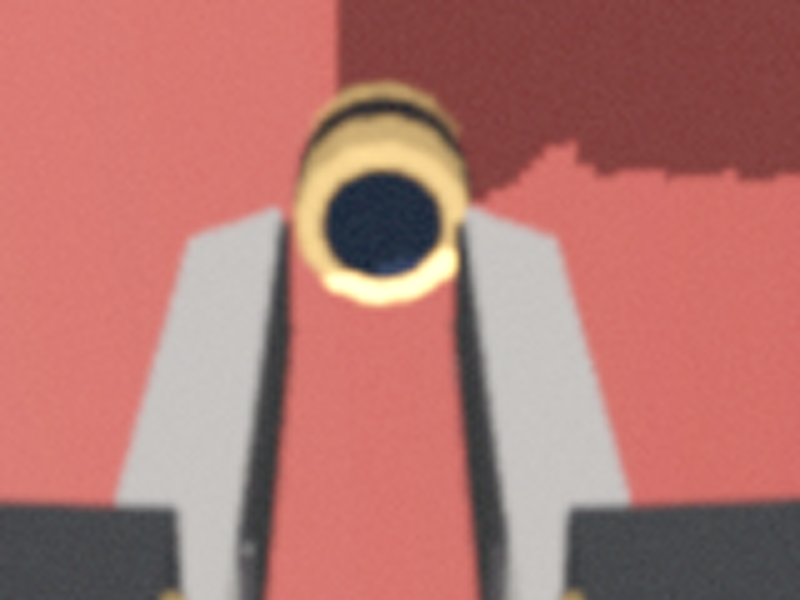

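```bash
python3 - <<'E'
from h import *
cal=calibration("wrist");D=camera("wrist")[1]
for u,v in [(290,234),(282,238),(296,232),(296,240),(290,245),(340,238),(335,234),(288,260),(288,280),(316,245),(316,225),(316,208),(316,220),(280,225),(260,225)]:
    o,r=ray("wrist",u,v,cal);f=np.array(cal["world_from_camera"])[:3,2];print(u,v,np.round(o+r*D[v,u]/(r@f),1))
print(manip.read_state()["eef_pos"],manip.read_state()["finger_gap"])
E
```

```text
290 234 [ 523.2 -171.2   42.6]
282 238 [ 523.4 -175.6   47.9]
296 232 [ 523.8 -167.7   38.4]
296 240 [ 524.6 -167.2   48.7]
290 245 [ 523.5 -170.1   57.8]
340 238 [ 524.6 -140.9   47.9]
335 234 [ 524.1 -143.5   42.8]
288 260 [ 523.3 -169.8   76.2]
288 280 [ 523.6 -168.3   95.3]
316 245 [ 539.3 -155.7   25.8]
316 225 [ 524.5 -155.2   26. ]
316 208 [ 520.5 -154.9    2.6]
316 220 [ 521.2 -155.    25.3]
280 225 [ 534.  -182.7   -0. ]
260 225 [ 5.336e+02 -1.981e+02 -1.000e-01]
[ 532.60855429 -156.05591753    4.86182199] 18.874044796470695
```

```bash
python3 - <<'E'
from h import *
print(manip.grip_point_offset,[a for a in dir(manip) if a[0]!='_'])
W=np.load("w1.npz");cal=dict(K=W["K"],world_from_camera=W["T"]);D=W["d"]
for u,v in [(260,236),(262,240),(258,240),(245,240),(250,237),(370,236),(380,236),(385,240),(262,233)]:
    o,r=ray("wrist",u,v,cal);f=cal["world_from_camera"][:3,2];print(u,v,np.round(o+r*D[v,u]/(r@f),1))
E
```

```text
18.8 ['Unreachable', 'grip_point_offset', 'read_state']
260 236 [ 515.3 -180.3  205.2]
262 240 [ 519.3 -179.8  202.4]
258 240 [ 515.2 -180.4  211.7]
245 240 [ 513.9 -187.8  214.5]
250 237 [ 513.4 -185.3  211.2]
370 236 [ 517.3 -111.7  204.7]
380 236 [ 515.8 -106.2  208.7]
385 240 [ 515.9 -104.3  214.6]
262 233 [ 5.984e+02 -2.186e+02  5.000e-01]
```

```bash
python3 - <<'E'
from h import *
for n in ("scene","top"):
    p,d=camera(n);m=np.ones(d.shape,bool);P=pts(n,d,m)
    k=(abs(P[:,0]-532)<20)&(abs(P[:,1]+156)<60)&(P[:,2]>3);P=P[k]
    for y in range(-200,-110,6):
        q=P[(P[:,1]>=y)&(P[:,1]<y+6)]
        if len(q): print(n,y,len(q),np.round(np.sort(q[:,2])[:6]), np.round(q[np.argmin(q[:,2])]))
    if n=="scene": cv2.imwrite("pics/s3.png",cv2.resize(p[150:200,260:310,::-1],(600,600),interpolation=cv2.INTER_NEAREST))
E
```

```text
scene -200 40 [  3. 187. 193. 199. 204. 299.] [ 518. -195.    3.]
scene -194 39 [  4. 161. 180. 181. 186. 192.] [ 538. -190.    4.]
scene -188 25 [  3. 160. 163. 165. 187. 189.] [ 546. -185.    3.]
scene -182 48 [ 3.  4. 51. 68. 69. 80.] [ 548. -178.    3.]
scene -176 49 [ 3. 40. 42. 46. 49. 55.] [ 551. -174.    3.]
scene -170 129 [38. 40. 40. 41. 43. 44.] [ 536. -168.   38.]
scene -164 38 [ 3. 11. 17. 21. 24. 25.] [ 541. -163.    3.]
scene -158 42 [ 4.  4.  8. 11. 17. 19.] [ 540. -153.    4.]
scene -152 71 [3. 4. 5. 7. 8. 9.] [ 543. -150.    3.]
scene -146 179 [4. 5. 6. 7. 7. 8.] [ 532. -144.    4.]
scene -140 175 [ 3.  4. 48. 50. 50. 51.] [ 517. -139.    3.]
scene -134 88 [ 3. 52. 56. 58. 61. 69.] [ 545. -130.    3.]
scene -128 130 [  3. 133. 141. 143. 145. 147.] [ 523. -123.    3.]
scene -122 56 [  4. 162. 163. 171. 174. 177.] [ 544. -121.    4.]
scene -116 19 [168. 172. 173. 175. 176. 178.] [ 516. -115.  168.]
top -200 71 [327. 327. 330. 331. 331. 332.] [ 552. -195.  327.]
top -194 63 [329. 330. 332. 332. 333. 336.] [ 552. -193.  329.]
top -188 63 [334. 334. 335. 336. 336. 336.] [ 551. -184.  334.]
top -182 61 [335. 335. 336. 337. 338. 338.] [ 550. -178.  335.]
top -176 71 [336. 337. 337. 337. 338. 339.] [ 550. -176.  336.]
top -170 69 [337. 337. 338. 338. 339. 339.] [ 552. -168.  337.]
top -164 64 [339. 340. 340. 340. 340. 341.] [ 551. -160.  339.]
top -158 72 [339. 341. 341. 342. 342. 342.] [ 512. -157.  339.]
top -152 69 [338. 339. 339. 341. 341. 341.] [ 512. -146.  338.]
top -146 69 [337. 337. 338. 338. 339. 339.] [ 512. -143.  337.]
top -140 75 [  3.   4. 336. 337. 337. 337.] [ 543. -135.    3.]
top -134 79 [  4. 333. 333. 334. 334. 335.] [ 542. -129.    4.]
top -128 70 [329. 331. 331. 332. 332. 333.] [ 513. -122.  329.]
top -122 68 [  4. 327. 330. 330. 331. 331.] [ 512. -118.    4.]
top -116 37 [172. 178. 180. 327. 330. 333.] [ 550. -111.  172.]
```

View pics/s3.png

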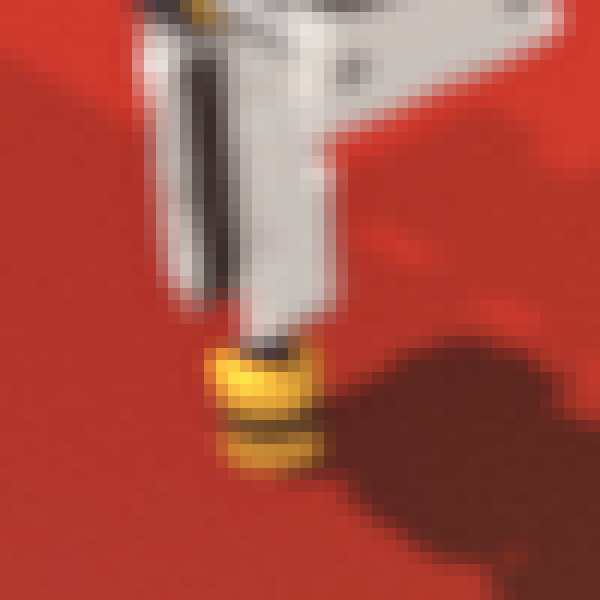

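All three views put the fingertips about 33 mm above where the reported TCP says they are. The barrel is still standing untouched. I'll reopen, go lower in small steps and watch the force.

>>> jog_arm --turn '[[0,0,0],[0,0,0],[0,0,0],[0,0,0],[0,0,0],[0,0,0],[0,0,0]]' --dp '[[0,0.2,0.1],[0,0,0],[0,0,0],[0,0,0],[1,0,0],[0.8,0,0],[0,0,0]]' --gripper '[0.4,0.4,0.4,0.4,0.4,0.4,0.4]'

```text
clock: 4.95
eef_pos: [530.3, -154.9, -15.0]
eef_rot: [-2.164, 1.565, -0.63]
wrist_force: [0.2, -0.5, 0.2]
finger_gap: 56.4
```

```bash
cat > tips.py <<'E'
from h import *
def tips():
    cal=calibration("wrist");s=manip.read_state();R=Rt(s);p,D=camera("wrist")
    K=np.array(cal["K"]);T=np.array(cal["world_from_camera"])
    v,u=np.mgrid[0:400,0:640];x=(u-K[0,2])/K[0,0];y=(v-K[1,2])/K[1,1];r=np.hypot(x,y)+1e-9
    dz=D; X=np.stack([x/r*np.tan(r)*dz,y/r*np.tan(r)*dz,dz],-1)
    P=X@T[:3,:3].T+T[:3,3];Q=(P-s["eef_pos"])@R   # tool coords
    return s,P,Q,p,D
if __name__=="__main__":
    s,P,Q,p,D=tips()
    m=(D>0)&(np.abs(Q[...,1])<14)&(np.abs(Q[...,2])<60)&(Q[...,0]<-25)
    q=Q[m]
    for sg in(-1,1):
        z=q[q[:,2]*sg>0];print(sg,"tip x",np.percentile(z[:,0],[100,99,97]),"inner z",np.percentile(np.abs(z[:,2]),[0,2]),"y",np.percentile(z[:,1],[1,50,99]))
    plan(s["eef_pos"])
E
python3 tips.py;python3 -c "
from h import *
plan([530.3,-155,-29],down(88.2))"
```

```text
-1 tip x [-25.04690943 -29.55153356 -34.74696957] inner z [0.14731389 1.41934836] y [-10.46046505   8.010092    13.73053664]
1 tip x [-25.09845275 -29.62630566 -35.24243884] inner z [0.38951787 1.12317272] y [-10.33862627   7.65433288  12.78726853]
tcp [ 530.4 -154.9  -14.6] dp cm [0.03 0.02 0.01] turn [0. 0. 0.] F [0.21 0.69 0.17] gap 56.1 t 5.0 q [-0.35  0.53  1.68 -0.    0.93 -1.88]
tcp [ 530.4 -154.9  -14.6] dp cm [ 1.44  0.02 -0.  ] turn [-0.3 -0.2  0.3] F [0.21 0.69 0.17] gap 56.1 t 5.0 q [-0.35  0.53  1.68 -0.    0.93 -1.88]
```

>>> jog_arm --turn '[[0,0,0],[0,0,0],[0,0,0],[0,0,0],[0,0,0],[0,0,0],[0,0,0],[0,0,0]]' --dp '[[0.7,0,0],[0.6,0,0],[0,0,0],[0,0,0],[0,0,0],[0,0,0],[0,0,0],[0,0,0]]' --gripper '[0.4,0.4,0.6,0.8,0.9,0.9,0.9,0.9]' --grip_force 10

```text
clock: 6.0
eef_pos: [530.9, -155.1, -28.0]
eef_rot: [-2.1, 1.564, -0.566]
wrist_force: [-0.3, 0.5, -0.1]
finger_gap: 23.5
```

```bash
python3 - <<'E'
from h import *
plan([530.3,-155,-29],down(88.2))
p,d=camera("wrist");cv2.imwrite("pics/w4.png",p[150:350,180:460,::-1])
p,d=camera("scene");cv2.imwrite("pics/s4.png",cv2.resize(p[150:200,260:310,::-1],(500,500),interpolation=cv2.INTER_NEAREST))
E
```

```text
tcp [ 530.9 -155.1  -28. ] dp cm [0.1  0.06 0.01] turn [-0.3 -0.2  0.3] F [-0.26  0.46 -0.14] gap 23.5 t 6.0 q [-0.35  0.55  1.68 -0.    0.9  -1.88]
```

View pics/w4.png

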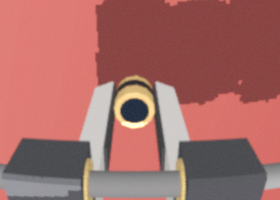

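View pics/s4.png

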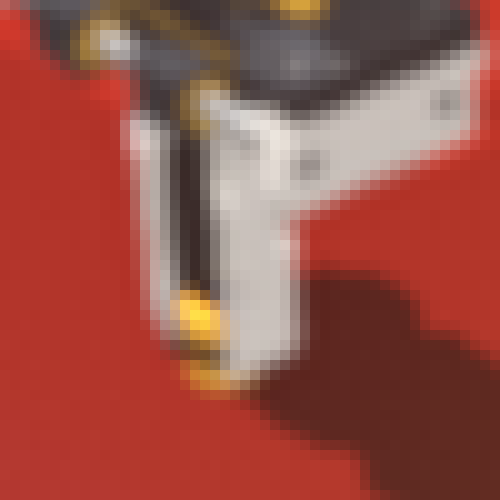

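The barrel is held with a 23.5 mm gap, confirmed in both views. Lifting.

>>> jog_arm --turn '[[0,0,0],[0,0,0],[0,0,0],[0,0,0],[0,0,0]]' --dp '[[0,0,0],[-2,0,0],[-4,0,0],[-4,0,0],[-4,0,0]]' --gripper '[0.9,0.9,0.9,0.9,0.9]' --grip_force 20

```text
clock: 6.72
eef_pos: [528.3, -154.0, 112.8]
eef_rot: [2.73, 1.569, -2.019]
wrist_force: [-0.3, -0.4, -0.6]
finger_gap: 23.3
```

```bash
python3 - <<'E'
from h import *
plan([571.7,117.7,100],down(88.2))
E
```

```text
tcp [ 528.3 -154.   112.8] dp cm [ 1.25 -3.33 27.31] turn [-0.3 -0.1 -0. ] F [-0.32 -0.38 -0.63] gap 23.3 t 6.72 q [-0.35  0.36  1.59 -0.    1.2  -1.88]
```

>>> jog_arm --turn '[[0,0,0],[0,0,0],[0,0,0],[0,0,0],[0,0,0],[0,0,0],[0,0,0],[0,0,0]]' --dp '[[0,-0.4,3.8],[0,-0.4,3.8],[0,-0.4,3.8],[0,-0.4,3.8],[0,-0.4,3.8],[0,-0.4,3.8],[0,-0.4,2.5],[0,0,0]]' --gripper '[0.9,0.9,0.9,0.9,0.9,0.9,0.9,0.9]'

```text
clock: 7.72
eef_pos: [568.1, 104.8, 116.3]
eef_rot: [-2.014, 1.564, -0.481]
wrist_force: [-0.4, -0.2, 0.0]
finger_gap: 23.7
```

```bash
python3 - <<'E'
from h import *
plan([571.7,117.7,-20],down(88.2))
p,d=camera("wrist");cv2.imwrite("pics/w5.png",p[:,:,::-1])
E
```

```text
tcp [568.1 104.8 116.3] dp cm [13.63 -0.23  1.34] turn [-0.4 -0.2  0.4] F [-0.42 -0.24  0.05] gap 23.7 t 7.72 q [ 0.12  0.41  1.51 -0.    1.22 -1.41]
```

View pics/w5.png

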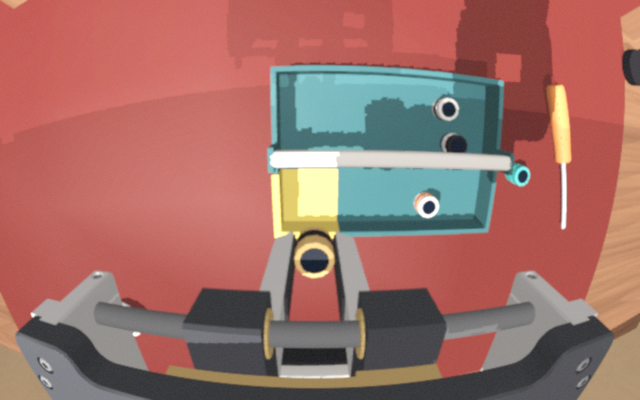

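The wrist view shows the barrel held at (315,255), with the tray's yellow corner just above it. I'll centre the gripper and descend.

>>> jog_arm --turn '[[-0.4,0,0.4],[0,0,0],[0,0,0],[0,0,0],[0,0,0]]' --dp '[[3,-0.2,1.3],[3,-0.1,0],[3,-0.1,0],[2.5,0,0],[0,0,0]]' --gripper '[0.9,0.9,0.9,0.9,0.9]'

```text
clock: 8.4
eef_pos: [572.9, 111.0, -1.1]
eef_rot: [-3.135, 1.567, -1.601]
wrist_force: [-0.3, -0.1, -0.2]
finger_gap: 23.5
```

```bash
python3 - <<'E'
from h import *
plan([571.7,117.7,-22.5],down(88.2))
E
```

```text
tcp [572.9 111.   -1.1] dp cm [2.14 0.14 0.68] turn [-0.3 -0.2  0. ] F [-0.29 -0.12 -0.23] gap 23.5 t 8.4 q [ 0.13  0.57  1.57 -0.    1.   -1.4 ]
```

>>> jog_arm --turn '[[0,0,0],[0,0,0],[0,0,0],[0,0,0]]' --dp '[[0.8,0.1,0.7],[0.9,0,0],[0.3,0,0],[0,0,0]]' --gripper '[0.9,0.9,0.9,0.9]'

```text
clock: 8.9
eef_pos: [573.6, 117.7, -19.5]
eef_rot: [-2.24, 1.566, -0.707]
wrist_force: [-0.2, -0.4, -0.6]
finger_gap: 23.4
```

```bash
python3 - <<'E'
from h import *
plan([571.7,117.7,-22.5],down(88.2))
p,d=camera("wrist");cv2.imwrite("pics/w6.png",p[:,:,::-1])
E
```

```text
tcp [573.6 117.7 -19.5] dp cm [ 0.3   0.19 -0.  ] turn [-0.4 -0.2  0.2] F [-0.19 -0.42 -0.58] gap 23.4 t 8.9 q [ 0.14  0.6   1.58 -0.    0.97 -1.39]
```

View pics/w6.png

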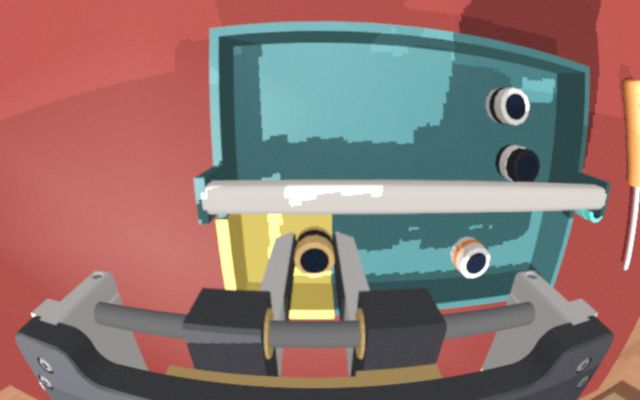

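>>> jog_arm --turn '[[0,0,0],[0,0,0],[0,0,0],[0,0,0],[0,0,0]]' --dp '[[0.2,0,0],[0.1,0,0],[0,0,0],[0,0,0],[0,0,0]]' --gripper '[0.9,0.9,0.9,0.57,0.57]'

```text
clock: 9.57
eef_pos: [574.1, 117.7, -21.9]
eef_rot: [-2.089, 1.565, -0.555]
wrist_force: [1.0, -1.0, -0.7]
finger_gap: 38.7
```

>>> jog_arm --turn '[[0,0,0],[0,0,0],[0,0,0],[0,0,0]]' --dp '[[0,0,0],[-1,0,0],[-3,0,0],[-4,0,0]]' --gripper '[0.57,0.57,0.57,0.57]'

```text
clock: 10.07
eef_pos: [572.2, 117.7, 58.8]
eef_rot: [-3.066, 1.567, -1.533]
wrist_force: [0.1, -0.7, 0.4]
finger_gap: 40.1
```

>>> jog_arm --turn '[[0,0,0],[0,0,0],[0,0,0],[0,0,0]]' --dp '[[-4,0,0],[-4,0,0],[-2,0,0],[0,0,0]]' --gripper '[0.4,0.4,0.4,0.4]'

```text
clock: 10.58
eef_pos: [573.0, 118.3, 168.2]
eef_rot: [-1.849, 1.563, -0.316]
wrist_force: [0.5, 0.6, -0.9]
finger_gap: 56.4
```

```bash
python3 - <<'E'
from h import *
plan([530.7,184,105],down(-1.8));plan([530.7,184,105],down(178.2))
p,d=camera("wrist");cv2.imwrite("pics/w7.png",p[:,:,::-1])
E
```

```text
tcp [573.  118.3 168.2] dp cm [6.27 4.53 6.42] turn [89.7  0.3  0.5] F [ 0.53  0.6  -0.92] gap 56.4 t 10.57 q [ 0.14  0.38  1.43 -0.    1.33 -1.39]
tcp [573.  118.3 168.2] dp cm [6.27 4.53 6.42] turn [-90.3  -0.5   0.3] F [ 0.53  0.6  -0.92] gap 56.4 t 10.57 q [ 0.14  0.38  1.43 -0.    1.33 -1.39]
```

View pics/w7.png

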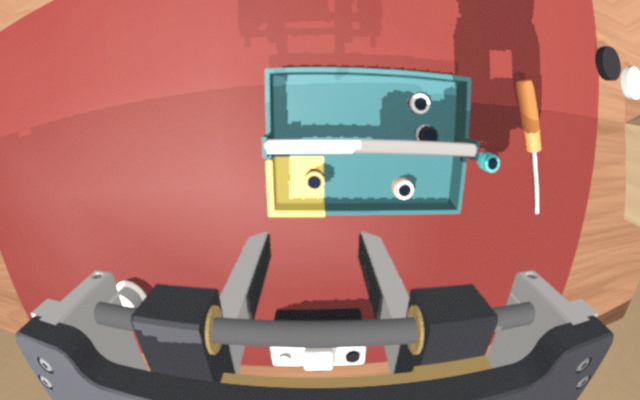

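The stray stands upright in the tray at (314,181). I'll re-measure the bar from this view, then turn 90°.

```bash
cat > bar.py <<'E'
from h import *
def bar(px):
    cal=calibration("wrist");p,d=camera("wrist");hsv=cv2.cvtColor(p,cv2.COLOR_RGB2HSV)
    m=((hsv[:,:,1]<60)&(hsv[:,:,2]>130)).astype(np.uint8);n,l,s,c=cv2.connectedComponentsWithStats(m)
    i=l[px[1],px[0]];print(s[i]);g=np.array([onz("wrist",u,v,65,cal) for v,u in np.argwhere(l==i)])[:,:2]
    w,vv=np.linalg.eigh(np.cov(g.T));ax=vv[:,1]*(-np.sign(vv[1,1]));t=(g-g.mean(0))@ax
    print("yaw",np.degrees(np.arctan2(ax[1],ax[0])),"len",np.ptp(t),"mid",g.mean(0)+ax*(t.max()+t.min())/2,"w",np.sqrt(12*w[0]))
if __name__=="__main__":
    import sys;bar((int(sys.argv[1]),int(sys.argv[2])))
E
python3 bar.py 372 146
```

```text
[ 261  125  217   40 3478]
yaw -91.40079693608646 len 237.4559712485203 mid [530.29738188 183.13113202] w 18.768716282022737
```

>>> jog_arm --turn '[[10,0,0],[10,0,0],[10,0,0],[10,0,0],[10,0,0],[10,0,0],[10,0,0],[10,0,0]]' --dp '[[0,0,0],[0,0,0],[0,0,0],[0,0,0],[0,0,0],[0,0,0],[0,0,0],[0,0,0]]' --gripper '[0.4,0.4,0.4,0.4,0.4,0.4,0.4,0.4]'

```text
clock: 11.68
eef_pos: [567.6, 117.4, 153.8]
eef_rot: [-2.844, 1.556, -2.752]
wrist_force: [-0.5, -0.4, -0.9]
finger_gap: 56.5
```

```bash
python3 - <<'E'
from h import *
plan([530.7,184,105],down(-1.8))
E
```

```text
tcp [567.6 117.4 153.8] dp cm [ 4.9   6.99 -2.99] turn [ 7.1 -0.8  0.3] F [-0.47 -0.44 -0.92] gap 56.5 t 11.68 q [ 0.14  0.39  1.44 -0.    1.32  0.05]
```

>>> jog_arm --turn '[[7,-0.8,0.3],[0,0,0],[0,0,0],[0,0,0]]' --dp '[[0,2,-1.8],[2,3,-1.5],[1.5,2,-0.8],[0,0,0]]' --gripper '[0.5,0.5,0.5,0.5]'

```text
clock: 12.18
eef_pos: [523.1, 187.1, 112.7]
eef_rot: [-2.859, 1.563, -2.897]
wrist_force: [0.8, 0.1, 0.5]
finger_gap: 46.8
```

```bash
python3 - <<'E'
from h import *
plan([530.5,183.6,5.5],down(-1.6))
p,d=camera("wrist");cv2.imwrite("pics/w8.png",p[:,:,::-1])
E
```

```text
tcp [523.1 187.1 112.7] dp cm [10.71 -0.3   0.83] turn [-0.6 -0.4  0.1] F [0.79 0.05 0.48] gap 46.8 t 12.18 q [0.28 0.37 1.57 0.   1.21 0.32]
```

View pics/w8.png

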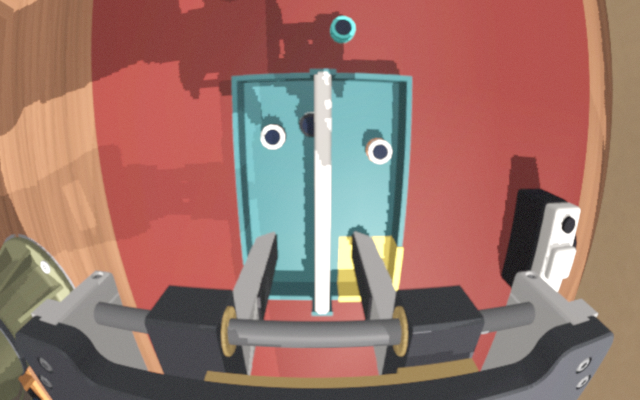

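>>> jog_arm --turn '[[-0.6,-0.4,0],[0,0,0],[0,0,0],[0,0,0],[0,0,0]]' --dp '[[2,-0.3,0.8],[2.5,0,0],[2.5,0,0],[1.5,0,0],[0,0,0]]' --gripper '[0.5,0.5,0.5,0.5,0.5]'

```text
clock: 12.85
eef_pos: [534.5, 179.2, 27.5]
eef_rot: [-0.592, 1.567, -0.622]
wrist_force: [-0.1, -0.2, 0.5]
finger_gap: 47.3
```

```bash
python3 - <<'E'
from h import *
plan([530.5,183.6,5.5],down(-1.6))
p,d=camera("wrist");cv2.imwrite("pics/w9.png",p[:,:,::-1])
E
```

```text
tcp [534.5 179.2  27.5] dp cm [ 2.2   0.43 -0.42] turn [-0.2  0.2  0.1] F [-0.05 -0.18  0.54] gap 47.3 t 12.85 q [ 0.26  0.49  1.62 -0.    1.03  0.29]
```

View pics/w9.png

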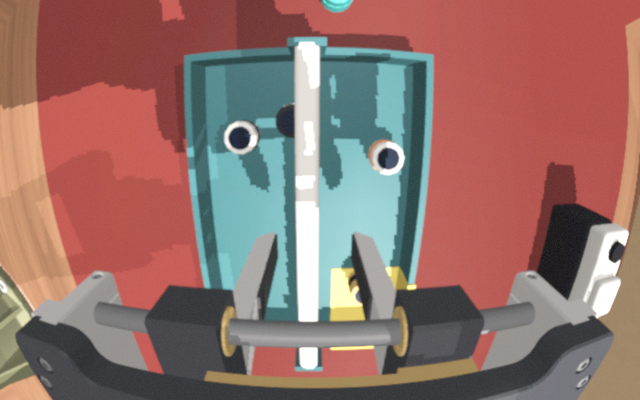

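>>> jog_arm --turn '[[0,0,0],[0,0,0],[0,0,0],[0,0,0],[0,0,0]]' --dp '[[1.1,0.4,-0.4],[0.9,0,0],[0.2,0,0],[0,0,0],[0,0,0]]' --gripper '[0.5,0.5,0.5,0.5,0.7]'

```text
clock: 13.52
eef_pos: [532.0, 184.1, 6.7]
eef_rot: [-0.099, 1.564, -0.13]
wrist_force: [0.0, 1.1, 0.6]
finger_gap: 40.0
```

```bash
python3 - <<'E'
from h import *
plan([530.5,183.6,5.5],down(-1.6))
p,d=camera("wrist");cv2.imwrite("pics/w10.png",p[:,:,::-1])
E
```

```text
tcp [532.  184.1   6.7] dp cm [ 0.12 -0.05 -0.15] turn [-0.1  0.4  0. ] F [0.02 1.13 0.59] gap 40.0 t 13.53 q [ 0.27  0.51  1.64 -0.    0.98  0.3 ]
```

View pics/w10.png

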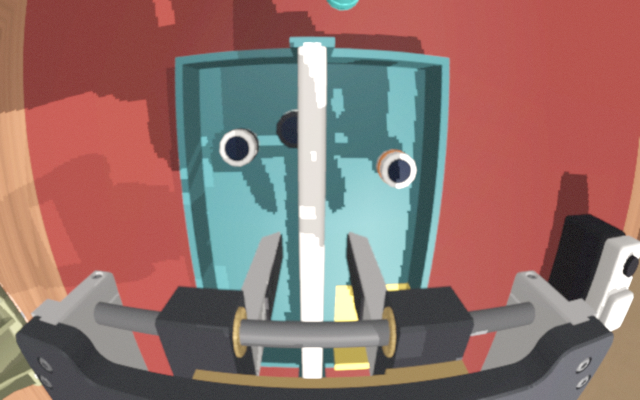

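The bar at (312,200) is centred between the fingers, so I'll close on it.

>>> jog_arm --turn '[[0,0,0],[0,0,0],[0,0,0],[0,0,0],[0,0,0],[0,0,0]]' --dp '[[0.1,0,-0.1],[0,0,0],[0,0,0],[0,0,0],[0,0,0],[0,0,0]]' --gripper '[0.75,0.85,0.95,1,1,1]' --grip_force 60

```text
clock: 14.32
eef_pos: [531.1, 184.1, 6.0]
eef_rot: [-0.063, 1.564, -0.094]
wrist_force: [-1.0, 0.5, -0.2]
finger_gap: 13.4
```

```bash
python3 - <<'E'
from h import *
plan([530.5,183.6,5.5],down(-1.6))
p,d=camera("scene");cv2.imwrite("pics/s11.png",cv2.resize(p[120:300,260:480,::-1],(733,600)))
E
```

```text
tcp [531.1 184.1   6. ] dp cm [ 0.05 -0.05 -0.05] turn [-0.2  0.4  0. ] F [-1.01  0.51 -0.18] gap 13.4 t 14.32 q [ 0.27  0.51  1.64 -0.    0.98  0.3 ]
```

View pics/s11.png

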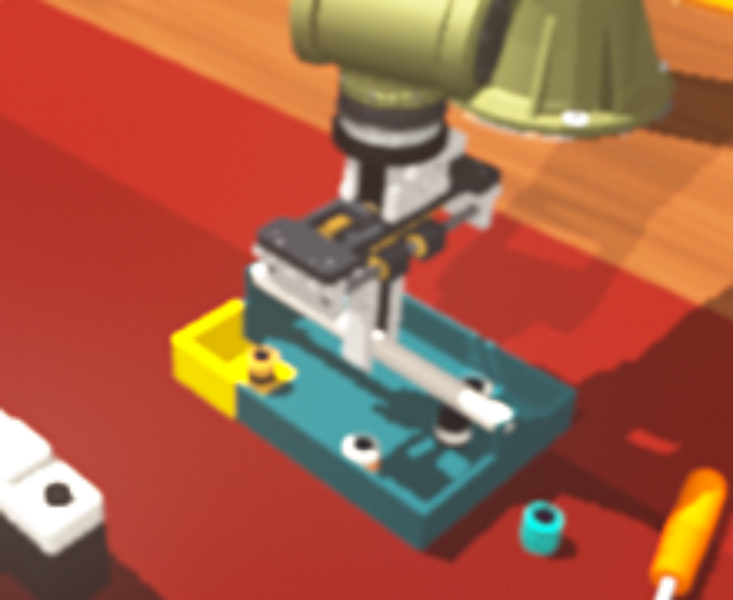

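The bar is held with a 13.4 mm gap and the four barrels are standing. I'll lift gently.

>>> jog_arm --turn '[[0,0,0],[0,0,0],[0,0,0],[0,0,0],[0,0,0],[0,0,0],[0,0,0],[0,0,0]]' --dp '[[-0.3,0,0],[-0.5,0,0],[-0.8,0,0],[-1.2,0,0],[-1.5,0,0],[-1.2,0,0],[-0.6,0,0],[0,0,0]]' --gripper '[1,1,1,1,1,1,1,1]'

```text
clock: 15.38
eef_pos: [530.2, 184.0, 71.4]
eef_rot: [-0.107, 1.564, -0.137]
wrist_force: [-0.8, -0.3, -5.4]
finger_gap: 13.3
```

```bash
python3 - <<'E'
from h import *
plan([480,184,240],down(-1.6)); print(manip.read_state()["moment"])
p,d=camera("scene");cv2.imwrite("pics/s12.png",cv2.resize(p[100:320,240:500,::-1],(709,600)))
E
```

```text
tcp [530.2 184.   71.4] dp cm [-16.89  -0.17  -4.91] turn [-0.1  0.4  0. ] F [-0.75 -0.34 -5.39] gap 13.3 t 15.38 q [ 0.27  0.42  1.6  -0.    1.11  0.3 ]
[-0.06013131  0.07252396 -0.03594436]
```

View pics/s12.png

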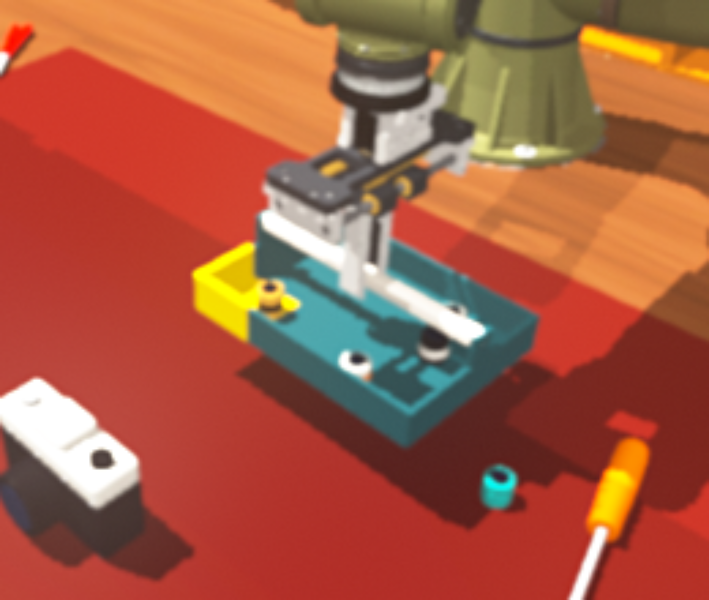

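The tray hangs level. I'll continue up and back toward the base.

>>> jog_arm --turn '[[0,0,0],[0,0,0],[0,0,0],[0,0,0],[0,0,0],[0,0,0],[0,0,0],[0,0,0]]' --dp '[[-0.6,0,-0.2],[-1.2,0,-0.3],[-1.8,0,-0.5],[-2,0,-0.6],[-2,0,-0.6],[-2,0,-0.6],[-1.5,0,-0.5],[-0.8,0,-0.2]]' --gripper '[1,1,1,1,1,1,1,1]'

```text
clock: 16.42
eef_pos: [491.5, 185.3, 198.9]
eef_rot: [-0.049, 1.563, -0.079]
wrist_force: [-0.3, -0.1, -5.3]
finger_gap: 13.6
```

>>> jog_arm --turn '[[0,0,0],[0,0,0],[0,0,0],[0,0,0],[0,0,0],[0,0,0],[0,0,0],[0,0,0]]' --dp '[[-0.6,0,-0.2],[-1.2,0,-0.3],[-1.5,0,-0.5],[-1.5,0,-0.5],[-1,0,-0.5],[-0.6,0,-0.3],[-0.2,0,0],[0,0,0]]' --gripper '[1,1,1,1,1,1,1,1]'

```text
clock: 17.42
eef_pos: [466.1, 186.0, 269.0]
eef_rot: [-0.087, 1.564, -0.117]
wrist_force: [-0.5, 0.6, -3.1]
finger_gap: 13.6
```

```bash
python3 - <<'E'
from h import *
# tray axes now: jaw(tool z)=+-tray y. tool z world
R=Rt();print(np.round(R,3))
# tray x (-.03,-1), y(1,-.03); desired lower-corner direction dir (115,80)
a=np.radians(-91.6);tx=np.array([np.cos(a),np.sin(a),0]);ty=np.array([-np.sin(a),np.cos(a),0])
d=115*tx+80*ty;d/=np.linalg.norm(d)
ax=np.cross([0,0,1],d) # rotating about +ax moves up->d ; corner goes down
print("d",d,"axis tool",R.T@ax); plan([480,184,240],down(-1.6))
p,d=camera("wrist");cv2.imwrite("pics/w13.png",p[:,:,::-1])
E
```

```text
[[ 0.007  0.03   1.   ]
 [-0.001  1.    -0.03 ]
 [-1.    -0.001  0.007]]
d [ 0.54792082 -0.8365302   0.        ] axis tool [0.00524712 0.57288635 0.81961802]
tcp [466.1 186.  269. ] dp cm [ 2.91 -0.16  1.38] turn [-0.1  0.4  0. ] F [-0.48  0.57 -3.12] gap 13.6 t 17.43 q [ 0.31  0.13  1.5  -0.    1.5   0.34]
```

View pics/w13.png

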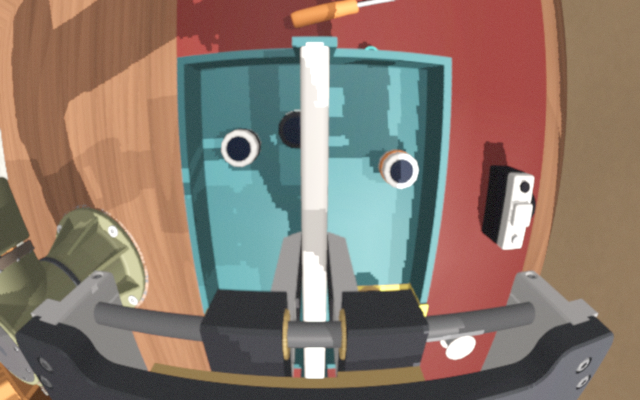

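All three outer barrels are still upright in the view. I'll start tipping about tool axis (0, 0.57, 0.82).

>>> jog_arm --turn '[[0,1.4,2],[0,1.4,2],[0,1.4,2],[0,1.4,2],[0,1.4,2],[0,1.4,2],[0,0,0]]' --dp '[[0,0,0],[0,0,0],[0,0,0],[0,0,0],[0,0,0],[0,0,0],[0,0,0]]' --gripper '[1,1,1,1,1,1,1]'

```text
clock: 18.35
eef_pos: [466.2, 185.4, 265.5]
eef_rot: [2.181, 1.311, 2.151]
wrist_force: [-1.1, 0.6, -5.3]
finger_gap: 13.2
```

```bash
cat > tilt.py <<'E'
from h import *
import sys
# nominal tray frame in tool frame: tool x=-tray z, tool z=tray y, tool y = z x x = ty x (-tz) = -tx
R=Rt();tx,ty,tz=-R[:,1],R[:,2],-R[:,0]
print("tilt",np.degrees(np.arccos(tz[2])),"down-slope in tray",np.round([-tx[2],-ty[2]],3),"dir deg",np.degrees(np.arctan2(-ty[2],-tx[2])),"(want 34.8)")
s=manip.read_state();g=s["eef_pos"]-R[:,0]*52
for nm,c in dict(yc=(120,85),cx=(120,-85),cy=(-120,85),o=(-120,-85)).items():
    print(nm,np.round(g+tx*c[0]+ty*c[1]-58*tz))
plan(s["eef_pos"])
p,d=camera("wrist");cv2.imwrite(f"pics/w{sys.argv[1]}.png",p[:,:,::-1])
p,d=camera("scene");cv2.imwrite(f"pics/s{sys.argv[1]}.png",cv2.resize(p[60:300,200:520,::-1],(800,600)))
E
python3 tilt.py 14
```

```text
tilt 14.870306743377505 down-slope in tray [0.21  0.147] dir deg 34.962976848721816 (want 34.8)
yc [544.  68. 222.]
cx [376.  71. 247.]
cy [555. 303. 272.]
o [387. 305. 297.]
tcp [466.2 185.4 265.5] dp cm [0. 0. 0.] turn [0. 0. 0.] F [-1.06  0.57 -5.3 ] gap 13.2 t 18.35 q [0.16 0.19 1.47 0.24 1.59 0.18]
```

View pics/s14.png

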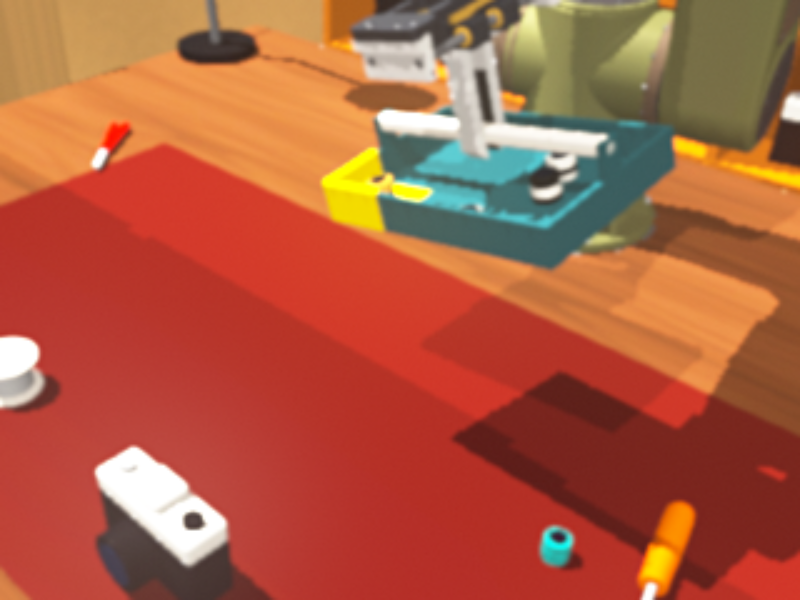

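View pics/w14.png

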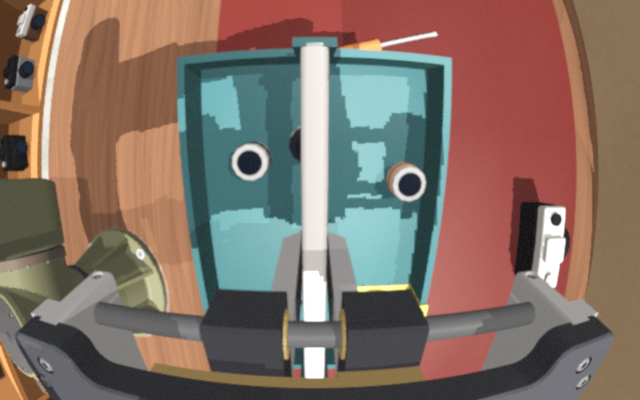

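The tray stays rigid in the grip and the barrels have begun to slide. I'll continue to about 27° first.

>>> jog_arm --turn '[[0,1.2,1.7],[0,1.2,1.7],[0,1.2,1.7],[0,1.2,1.7],[0,1.2,1.7],[0,1.2,1.7],[0,0,0]]' --dp '[[0,0,0],[0,0,0],[0,0,0],[0,0,0],[0,0,0],[0,0,0],[0,0,0]]' --gripper '[1,1,1,1,1,1,1]'

```text
clock: 19.32
eef_pos: [466.1, 185.8, 265.7]
eef_rot: [2.182, 1.08, 2.152]
wrist_force: [-0.3, 0.8, -4.4]
finger_gap: 13.4
```

```bash
python3 tilt.py 15
```

```text
tilt 28.138808097236517 down-slope in tray [0.386 0.27 ] dir deg 34.99192341765021 (want 34.8)
yc [536.  80. 191.]
cx [373.  76. 237.]
cy [556. 301. 284.]
o [393. 296. 330.]
tcp [466.1 185.8 265.7] dp cm [0. 0. 0.] turn [0. 0. 0.] F [-0.31  0.82 -4.44] gap 13.4 t 19.32 q [0.05 0.26 1.44 0.42 1.7  0.08]
```

View pics/s15.png

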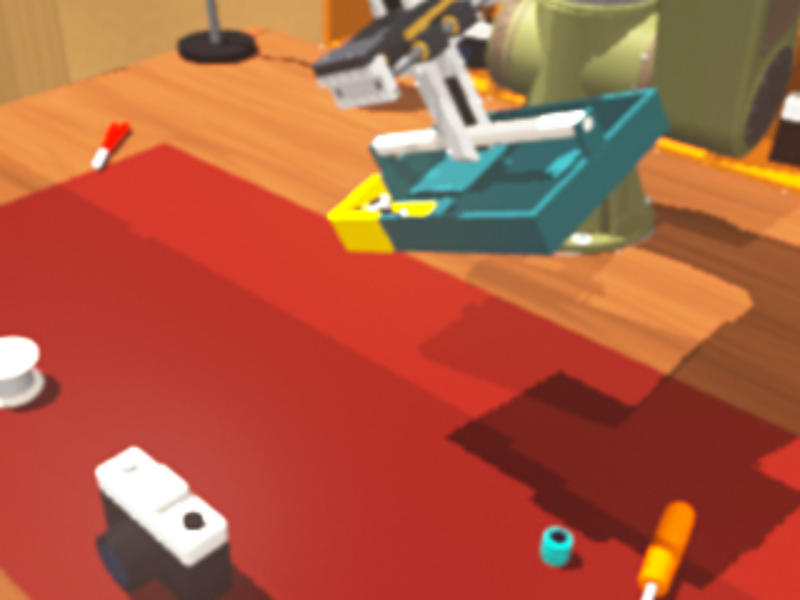

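View pics/w15.png

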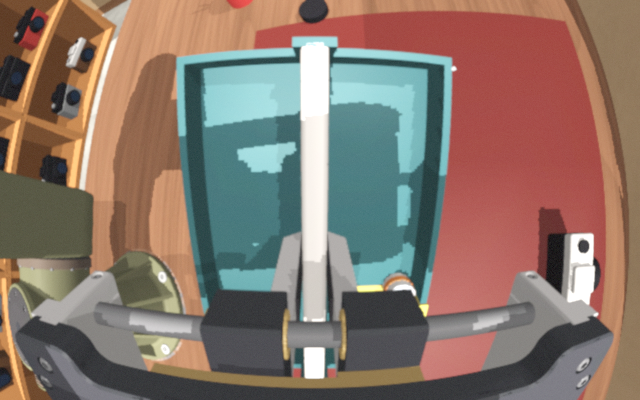

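The barrels have slid; C is at wrist (398,285) by the yellow. Going on to about 37°.

>>> jog_arm --turn '[[0,1.2,1.7],[0,1.2,1.7],[0,1.2,1.7],[0,1,1.4],[0,0,0],[0,0,0],[0,0,0],[0,0,0]]' --dp '[[0,0,0],[0,0,0],[0,0,0],[0,0,0],[0,0,0],[0,0,0],[0,0,0],[0,0,0]]' --gripper '[1,1,1,1,1,1,1,1]'

```text
clock: 20.42
eef_pos: [466.1, 186.3, 266.4]
eef_rot: [2.18, 0.933, 2.153]
wrist_force: [-0.4, -0.1, -3.2]
finger_gap: 13.8
```

```bash
python3 tilt.py 16; python3 - <<'E'
from h import *
p,d=camera("scene");cv2.imwrite("pics/s16z.png",cv2.resize(p[110:180,310:400,::-1],(770,600),interpolation=cv2.INTER_CUBIC))
p,d=camera("top");cv2.imwrite("pics/t16.png",cv2.resize(p[130:310,180:420,::-1],(800,600),interpolation=cv2.INTER_CUBIC))
E
```

```text
tilt 36.51656892333917 down-slope in tray [0.488 0.34 ] dir deg 34.89926326358136 (want 34.8)
yc [530.  91. 174.]
cx [371.  80. 232.]
cy [558. 299. 291.]
o [398. 287. 349.]
tcp [466.1 186.3 266.4] dp cm [0. 0. 0.] turn [0. 0. 0.] F [-0.42 -0.07 -3.24] gap 13.8 t 20.43 q [-0.    0.31  1.42  0.53  1.76  0.03]
```

View pics/s16z.png

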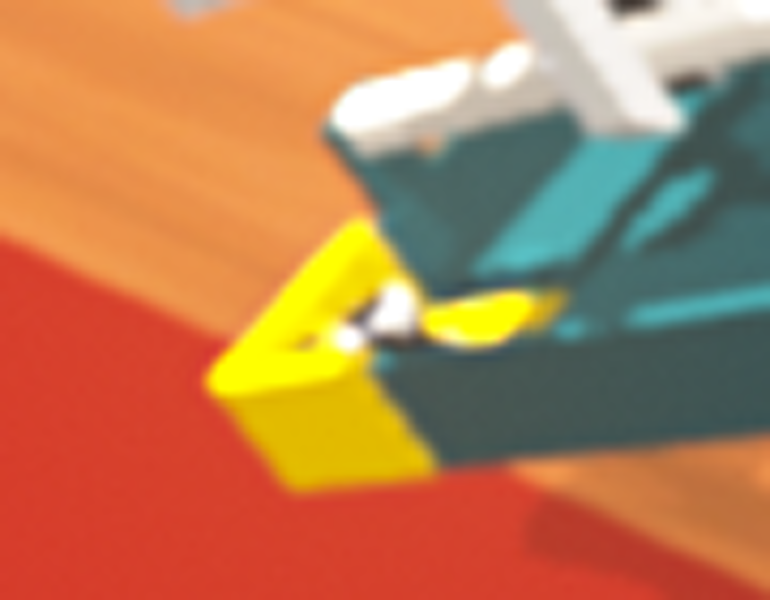

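View pics/t16.png

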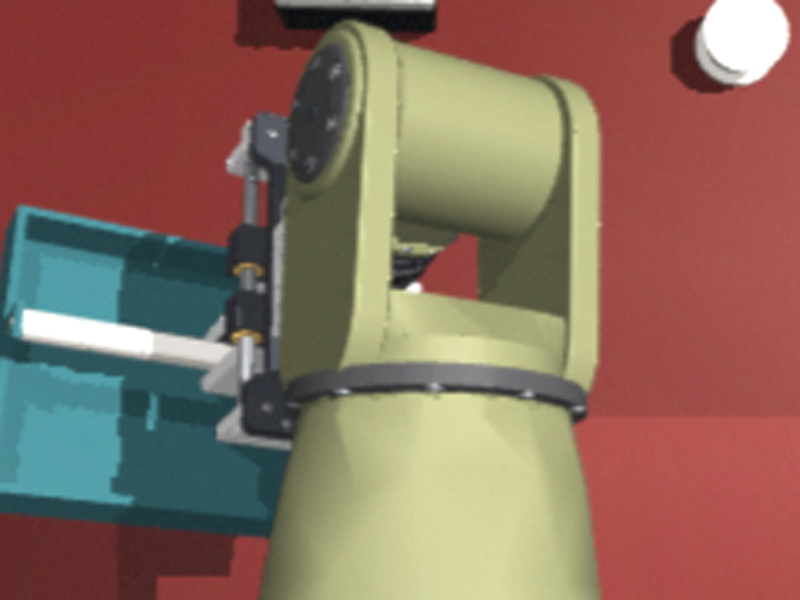

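View pics/w16.png

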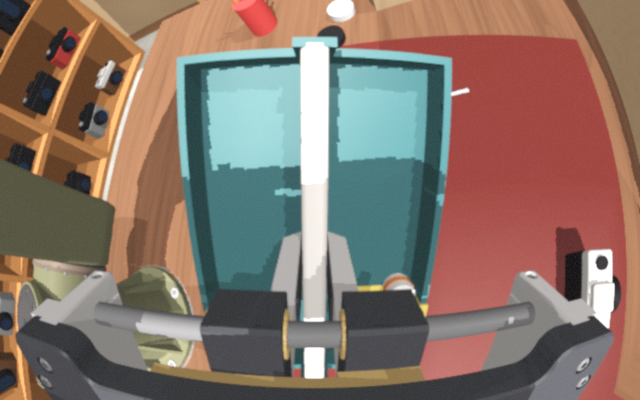

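```bash
cat > intray.py <<'E'
from h import *
def frame():
    s=manip.read_state();R=Rt(s);tx,ty,tz=-R[:,1],R[:,2],-R[:,0]
    return s["eef_pos"]-R[:,0]*52-58*tz, np.c_[tx,ty,tz]
def hit(n,u,v,h):
    o,F=frame();c,d=ray(n,u,v);c2=F.T@(c-o);d2=F.T@d;return c2+d2*(h-c2[2])/d2[2]
E
python3 - <<'E'
from intray import *
for nm,px,h in [("wall -x,-y",(181,60),36),("wall -x+y",(450,60),36),("C top",(400,290),25),("bar -x end",(314,45),65)]: print(nm,hit("wrist",*px,h))
o,F=frame()
for P in [(115,80,36),(115,-80,36),(-120,85,36),(50,75,5)]: print(P,proj("scene",o+F@np.array(P)))
print(cv2.__version__)
p=cv2.imread("pics/w16.png");cv2.imwrite("pics/w16z.png",cv2.resize(p[260:320,340:450],(800,436),interpolation=cv2.INTER_CUBIC))
E
```

```text
wall -x,-y [-118.42109007  -81.25731474   36.        ]
wall -x+y [-118.74692382   85.13091971   36.        ]
C top [47.25625932 66.86724165 25.        ]
bar -x end [-116.21008595    0.9220719    65.        ]
(115, 80, 36) [337.01986977 153.57329904]
(115, -80, 36) [375.80411041 111.15886084]
(-120, 85, 36) [408.50839021 143.27178232]
(50, 75, 5) [362.76994492 160.02082733]
4.12.0
```

View pics/w16z.png

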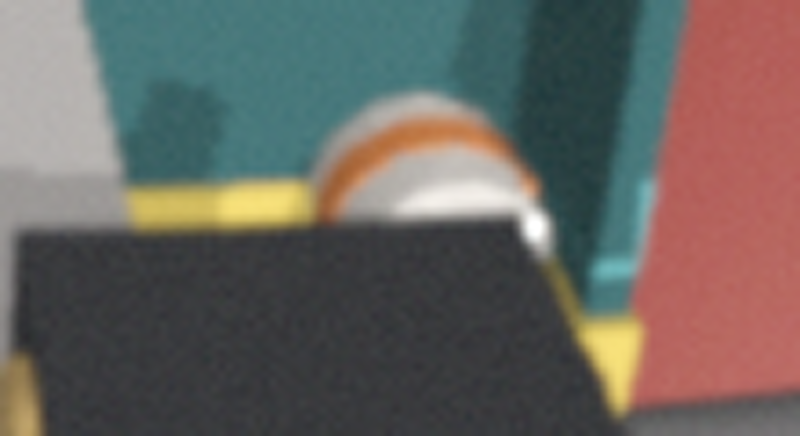

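C sits by the +y wall, and the rest are hidden by the gripper. I'll swing the whole arm about the base axis, keeping the tip constant, so the scene camera can look into the corner.

```bash
cat > swing.py <<'E'
from h import *
s=manip.read_state();R=Rt(s);p=s["eef_pos"]
for a in (-1,-2,-4,-5):
    Z=Ro.from_euler("z",a,degrees=True).as_matrix()
    print(a,"turn",np.round(R.T@np.array([0,0,a]),2),"dp cm",np.round(R.T@((Z-np.eye(3))@p)/10,2))
print(p,s["joints"])
E
python3 swing.py; python3 - <<'E'
from intray import *
print(hit("wrist",397,273,5))
E
```

```text
-1 turn [ 0.8  -0.49  0.34] dp cm [-0.51 -0.67  0.24]
-2 turn [ 1.61 -0.98  0.68] dp cm [-1.02 -1.34  0.47]
-4 turn [ 3.21 -1.95  1.36] dp cm [-2.03 -2.71  0.89]
-5 turn [ 4.02 -2.44  1.7 ] dp cm [-2.53 -3.41  1.08]
[466.07409053 186.29596054 266.3633996 ] [-0.00304641  0.31357883  1.42173416  0.53018223  1.7646827   0.03241997]
[43.65895754 68.85199066  5.        ]
```

>>> jog_arm --turn '[[0.8,-0.5,0.35],[1.6,-1,0.7],[2.4,-1.5,1],[3.2,-2,1.35],[3.2,-2,1.35],[3.2,-2,1.35],[3.2,-2,1.35],[3.2,-2,1.35]]' --dp '[[-0.5,-0.7,0.25],[-1,-1.35,0.5],[-1.5,-2,0.7],[-2,-2.7,0.9],[-2,-2.7,0.9],[-2,-2.7,0.9],[-2,-2.7,0.9],[-2,-2.7,0.9]]' --gripper '[1,1,1,1,1,1,1,1]'

```text
clock: 21.62
eef_pos: [500.3, -48.6, 264.6]
eef_rot: [2.172, 0.937, 1.665]
wrist_force: [-0.5, -0.0, -4.4]
finger_gap: 13.6
```

>>> jog_arm --turn '[[3.2,-2,1.35],[3.2,-2,1.35],[3.2,-2,1.35],[3.2,-2,1.35],[2.4,-1.5,1],[1.6,-1,0.7],[0.8,-0.5,0.35],[0,0,0]]' --dp '[[-2,-2.7,0.9],[-2,-2.7,0.9],[-2,-2.7,0.9],[-2,-2.7,0.9],[-1.5,-2,0.7],[-1,-1.35,0.5],[-0.5,-0.7,0.25],[0,0,0]]' --gripper '[1,1,1,1,1,1,1,1]'

```text
clock: 22.62
eef_pos: [437.6, -246.9, 263.2]
eef_rot: [2.164, 0.938, 1.239]
wrist_force: [0.1, 0.2, -4.3]
finger_gap: 13.4
```

```bash
python3 tilt.py 17; python3 - <<'E'
from intray import *
o,F=frame();c=proj("scene",o+F@np.array([95,60,25.]));print(c)
p,d=camera("scene");np.savez("s17.npz",p=p,d=d);u,v=c.astype(int);cv2.imwrite("pics/s17z.png",cv2.resize(p[v-38:v+37,u-50:u+50,::-1],(800,600),interpolation=cv2.INTER_CUBIC))
E
```

```text
tilt 36.23817609969556 down-slope in tray [0.49 0.33] dir deg 33.984974497150894 (want 34.8)
yc [ 403. -357.  171.]
cx [ 295. -238.  228.]
cy [ 583. -249.  289.]
o [ 474. -130.  345.]
tcp [ 437.6 -246.9  263.2] dp cm [0. 0. 0.] turn [0. 0. 0.] F [ 0.12  0.22 -4.35] gap 13.4 t 22.62 q [-0.9   0.31  1.43  0.53  1.75  0.03]
[270.63154106  91.91084118]
```

View pics/s17.png

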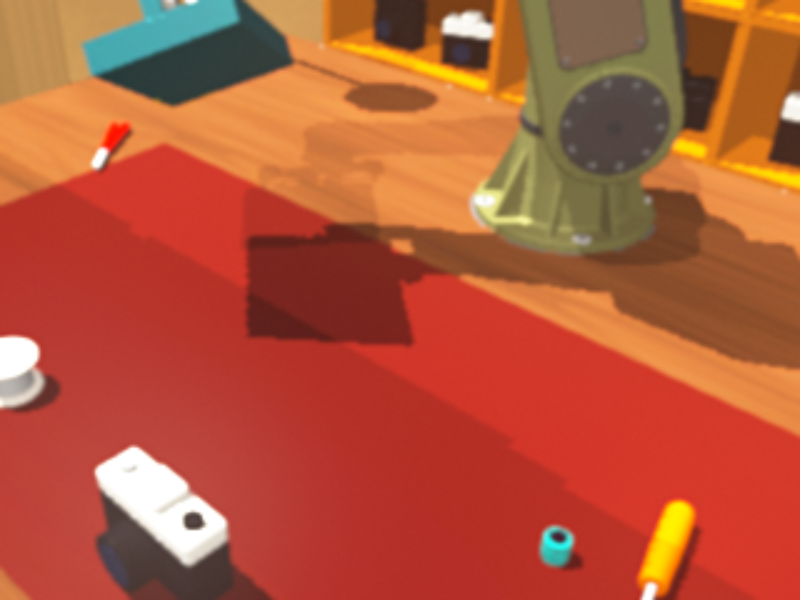

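View pics/s17z.png

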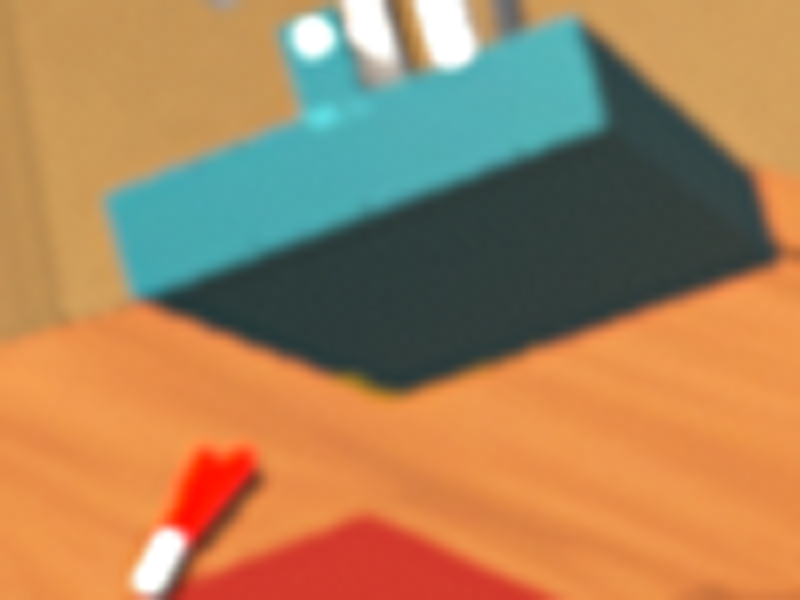

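That swing went the wrong way: the view shows only the tray's underside. I'll swing back past the start so the corner faces the camera.

>>> jog_arm --turn '[[-0.8,0.5,-0.35],[-1.6,1,-0.7],[-2.4,1.5,-1],[-3.2,2,-1.35],[-4,2.4,-1.7],[-4,2.4,-1.7],[-4,2.4,-1.7],[-4,2.4,-1.7]]' --dp '[[0.5,0.7,-0.25],[1,1.35,-0.5],[1.5,2,-0.7],[2,2.7,-0.95],[2.5,3.35,-1.2],[2.5,3.35,-1.2],[2.5,3.35,-1.2],[2.5,3.35,-1.2]]' --gripper '[1,1,1,1,1,1,1,1]'

```text
clock: 23.78
eef_pos: [518.0, 16.9, 264.6]
eef_rot: [2.169, 0.942, 1.799]
wrist_force: [0.3, -0.1, -4.3]
finger_gap: 13.6
```

>>> jog_arm --turn '[[-4,2.4,-1.7],[-4,2.4,-1.7],[-4,2.4,-1.7],[-4,2.4,-1.7],[-4,2.4,-1.7],[-4,2.4,-1.7],[-4,2.4,-1.7],[-4,2.4,-1.7]]' --dp '[[2.5,3.35,-1.2],[2.5,3.35,-1.2],[2.5,3.35,-1.2],[2.5,3.35,-1.2],[2.5,3.35,-1.2],[2.5,3.35,-1.2],[2.5,3.35,-1.2],[2.5,3.35,-1.2]]' --gripper '[1,1,1,1,1,1,1,1]'

```text
clock: 24.78
eef_pos: [394.4, 359.6, 263.6]
eef_rot: [2.178, 0.946, 2.546]
wrist_force: [0.3, 0.4, -4.9]
finger_gap: 13.2
```

>>> jog_arm --turn '[[-4,2.4,-1.7],[-3.2,2,-1.35],[-2.4,1.5,-1],[-1.6,1,-0.7],[-0.8,0.5,-0.35],[0,0,0]]' --dp '[[2.5,3.35,-1.2],[2,2.7,-0.95],[1.5,2,-0.7],[1,1.35,-0.5],[0.5,0.7,-0.25],[0,0,0]]' --gripper '[1,1,1,1,1,1]'

```text
clock: 25.52
eef_pos: [282.5, 453.9, 263.1]
eef_rot: [2.186, 0.944, 2.844]
wrist_force: [-0.1, -0.7, -5.5]
finger_gap: 13.5
```

```bash
cat > z.py <<'E'
from intray import *
import sys
o,F=frame();c=proj("scene",o+F@np.array([85,50,25.]));print(c)
p,d=camera("scene");np.savez(f"s{sys.argv[1]}.npz",p=p,d=d);u,v=c.astype(int);u=max(40,min(600,u));v=max(30,min(370,v));print(u,v);cv2.imwrite(f"pics/s{sys.argv[1]}z.png",cv2.resize(p[v-30:v+30,u-40:u+40,::-1],(800,600),interpolation=cv2.INTER_CUBIC))
E
python3 tilt.py 18;python3 z.py 18
```

```text
tilt 35.921029877586086 down-slope in tray [0.479 0.339] dir deg 35.24742757537806 (want 34.8)
yc [393. 420. 172.]
cx [276. 311. 230.]
cy [282. 599. 287.]
o [165. 490. 345.]
tcp [282.5 453.9 263.1] dp cm [0. 0. 0.] turn [0. 0. 0.] F [-0.05 -0.69 -5.48] gap 13.5 t 25.52 q [0.66 0.4  1.3  0.52 1.79 0.03]
[517.9529377  175.29294307]
517 175
```

View pics/s18z.png

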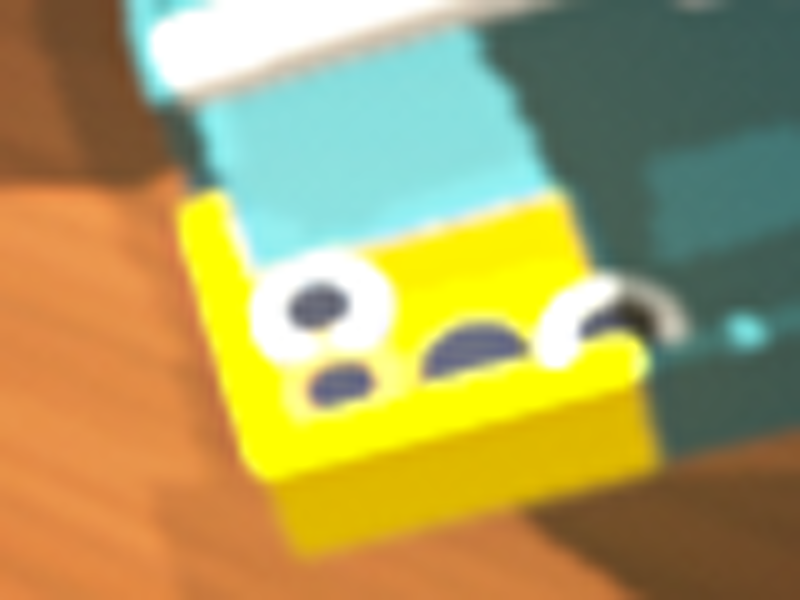

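The view now shows all four: stray at crop (340,385) right in the corner, A beside it at (320,305), B at (475,345) and C at (612,320) along the +y wall. I'll check their tray coordinates.

```bash
python3 - <<'E'
from intray import *
for nm,(x,y),h in [("stray",(340,385),31),("A",(318,307),25),("B",(475,352),29),("C",(618,325),25),("inner rim corner?",(290,440),36),("yellow floor edge top-right",(560,195),5),("yellow floor topleft",(260,262),5)]:
    print(nm,np.round(hit("scene",517-40+x/10,175-30+y/10,h),1))
o,F=frame()
print([np.round((proj("scene",o+F@np.array(P,float))-[477,145])*10) for P in [(103,68,31),(103,44,25),(79,68,29),(55,68,25),(79,44,25)]])
E
python3 -c "
import cv2
" 
```

```text
stray [100.9  68.6  31. ]
A [100.6  45.1  25. ]
B [76.5 68.1 29. ]
C [51.7 68.1 25. ]
inner rim corner? [112.1  81.3  36. ]
yellow floor edge top-right [52.5 21.1  5. ]
yellow floor topleft [109.   16.4   5. ]
[array([328., 386.]), array([304., 306.]), array([461., 355.]), array([599., 330.]), array([432., 270.])]
```

View pics/s18.png

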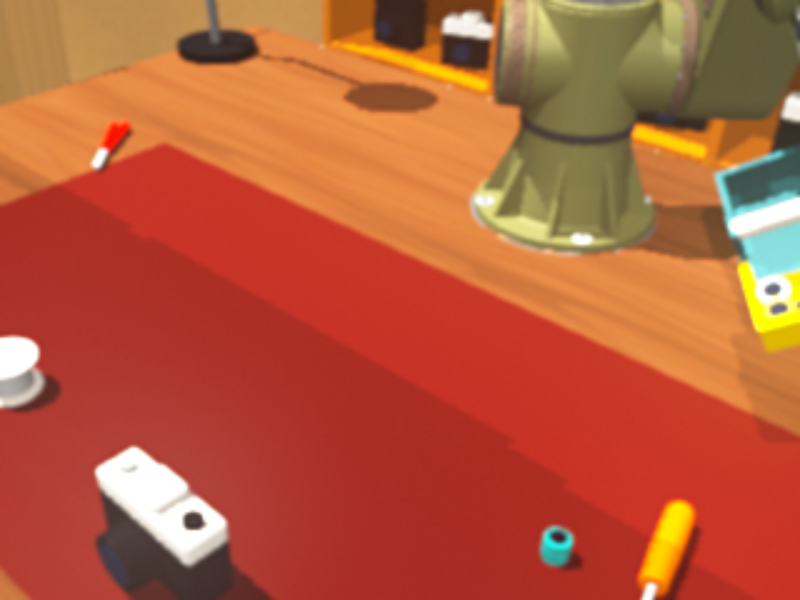

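View pics/w18.png

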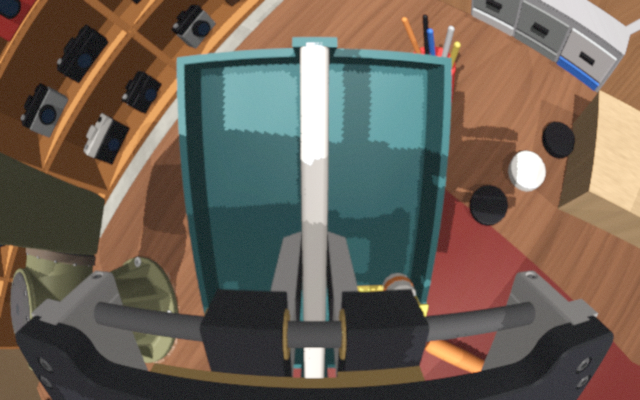

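The barrels are packed tightly against one another and both walls, all touching. A pen pot and caps stand on the bench near this spot, so I'll swing back to the clear central area to finish.

>>> jog_arm --turn '[[0.8,-0.5,0.35],[1.6,-1,0.7],[2.4,-1.5,1],[3.2,-2,1.35],[3.2,-2,1.35],[3.2,-2,1.35],[3.2,-2,1.35],[3.2,-2,1.35]]' --dp '[[-0.5,-0.7,0.25],[-1,-1.35,0.5],[-1.5,-2,0.7],[-2,-2.7,0.9],[-2,-2.7,0.9],[-2,-2.7,0.9],[-2,-2.7,0.9],[-2,-2.7,0.9]]' --gripper '[1,1,1,1,1,1,1,1]'

```text
clock: 26.68
eef_pos: [460.5, 290.0, 263.9]
eef_rot: [2.169, 0.948, 2.341]
wrist_force: [0.1, -0.2, -4.3]
finger_gap: 13.4
```

>>> jog_arm --turn '[[2.4,-1.5,1],[1.6,-1,0.7],[0.8,-0.5,0.35],[0,0,0],[0,0,0],[0,0,0],[0,0,0]]' --dp '[[-1.5,-2,0.7],[-1,-1.35,0.5],[-0.5,-0.7,0.25],[0,0,0],[0,0,0],[0,0,0],[0,0,0]]' --gripper '[1,1,1,1,1,1,1]'

```text
clock: 27.55
eef_pos: [490.8, 237.6, 263.8]
eef_rot: [2.165, 0.948, 2.218]
wrist_force: [-0.6, 1.0, -4.0]
finger_gap: 13.7
```

```bash
python3 tilt.py 19;python3 z.py 19; python3 - <<'E'
from h import *
print(np.abs(manip.read_state()["qd"]).max())
p,d=camera("top");cv2.imwrite("pics/t19.png",p[:,:,::-1])
E
```

```text
tilt 35.66714191336437 down-slope in tray [0.483 0.326] dir deg 34.040925680434675 (want 34.8)
yc [563. 147. 173.]
cx [404. 124. 229.]
cy [573. 357. 289.]
o [414. 334. 345.]
tcp [490.8 237.6 263.8] dp cm [0. 0. 0.] turn [0. 0. 0.] F [-0.65  1.02 -4.04] gap 13.7 t 27.55 q [0.1  0.4  1.3  0.53 1.76 0.06]
[364.22682889 161.35734937]
364 161
0.0033212305168917357
```

View pics/s19z.png

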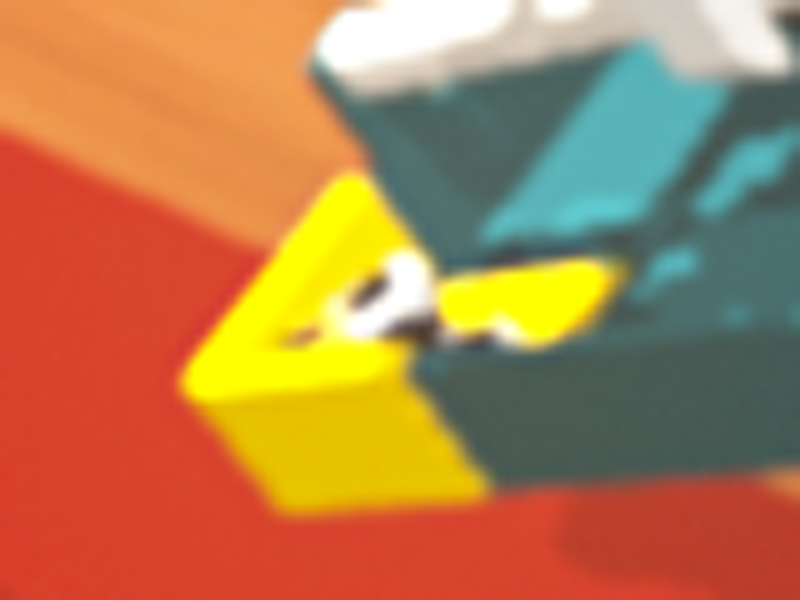

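View pics/s19.png

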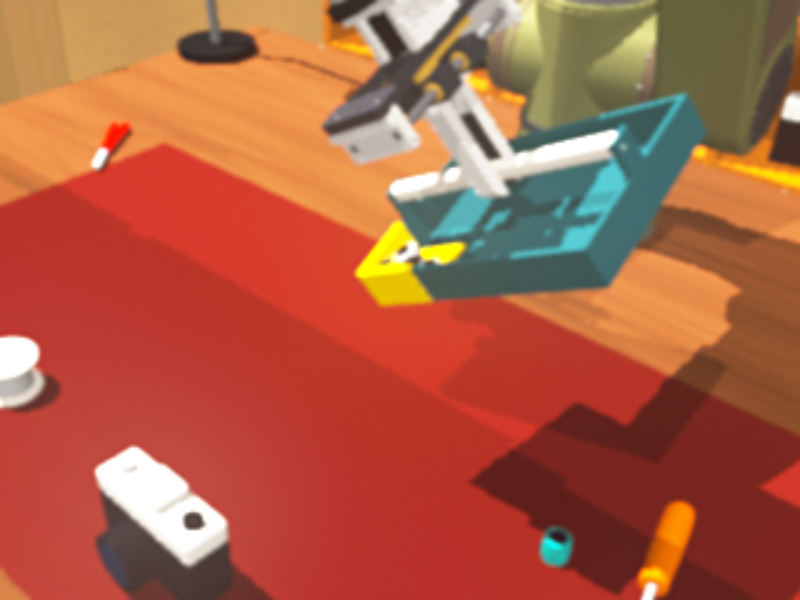

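View pics/t19.png

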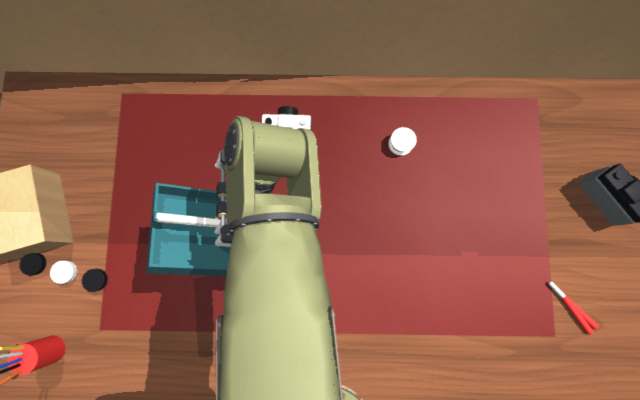

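The tray is still (joint speeds about 0), and the barrels sit where they did. Camera, spool and driver look as they did at the start.

```bash
python3 -c "
from cell import order
print(order.sign_off())"
```

```text
the job is handed in; nothing more can be done
None
```

I set the brass barrel down in the tray while it stood on the bench. I then lifted the tray by its white handle and tipped it about 36° towards the yellow corner. I handed it in at about 27.7 s, with the tray held still and tipped, and its lowest point about 170 mm above the bench.

**Last full view of the corner:** all four barrels were upright and touching. The brass one was right in the corner, the silver black-banded one was beside it on the +x wall, and the black and orange-banded ones were in line along the +y wall. The orange-banded barrel's centre was at tray x about 52–55 mm, on the edge of the yellow area rather than well inside it. I did not try to pack the four more tightly.

**Final pose:** after one more gentle swing back over the clear middle of the bench, the barrels are partly hidden. What showed was consistent with that arrangement. The camera, spool and driver looked unmoved.

**What disagreed or failed:**
- **Fingertip position:** the cameras showed the fingertips about 33 mm short of the reported tool point. My first close on the brass barrel was therefore above it and touched nothing. I allowed for the offset after that.
- **Swing direction:** my first swing to look into the corner went the wrong way and showed only the tray's underside, so I reversed it.

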